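Find the gummed-up air valve by feel

TASK

Four air valves that look alike are back from the spray guns; three are good and one is gummed up with paint. Find out which by pressing their buttons gently, never with more than 15 N: a good button clicks at less than 10 N and must be left clicked in, on its valve standing where it is, while the one that does not click must not be forced and its valve goes upright into the flat steel scrap tray with its button still up. Leave the other things on the bench alone.

Things in the scene. Friction and masses are not known exactly. Their poses are not given: they have to be found in the camera images.
- valve_a: One of four look-alike push-button air valves: loose light metal block 46 mm wide (its y, grasp across it), 66 mm long (its x; 94 mm over the hose nipples at both ends, 22 mm up), 42 mm high, about 0.4 kg, standing upright; on top a 38 mm round collar 4 mm high and a round grey button. Origin: centre of its underside, z up. Neither letter nor place tells which is gummed up.
- valve_a_button: Push button, 25 mm across, on the axis of valve_a; moves along the valve's z only. Origin: centre of the button's lower face; the top you press is 16 mm above it. Released, the origin is 42 mm above the valve's underside (top at 58 mm); clicked in, both are 8 mm lower (top at 50 mm) and stay there.
- valve_b: Another such valve, same size and frame as valve_a.
- valve_b_button: Button of valve_b, same frame and sizes as valve_a_button. Any good button: the force rises by about 3 N per mm to a peak of 5 to 8 N some 2 to 3 mm down, then drops; at 4 to 5 mm it has clicked over, pulls itself to 8 mm and stays; pushed further it cushions with about 4 N per mm (11 N near 10.7 mm).
- valve_c: Another such valve, same size and frame as valve_a.
- valve_c_button: Button of valve_c, same frame and sizes as valve_a_button. The gummed button, whichever of the four it is: pushes back about 5 N per mm all the way (11 N at 2.3 mm, 15 N at 3 mm), never clicks and springs up again when let go.
- valve_d: Another such valve, same size and frame as valve_a.
- valve_d_button: Push button of valve_d, same frame and sizes as valve_a_button.
- tray: Flat open steel scrap tray fixed to the bench, 140 mm (x) by 130 mm (y) outside, walls 3 mm thick and 22 mm high, floor 3 mm thick. Origin: centre of its underside, z up; turned up to 0.12 rad.
- air_cap: Bystander: brass and white spray gun air cap, 30 mm across, 24 mm high, loose on the bench among the valves.
- fluid_nozzle: Bystander: small brass fluid nozzle, 14 mm across, 26 mm high, loose, standing on the bench among the valves.

How it is judged (in metres and radians):
At the end, for the whole second after the job is handed in: The three good valves stand upright within 45 mm of where they stood, their buttons clicked in (at least 6.5 mm down). The gummed valve stands upright (within 0.1 rad) and at rest on the floor of the tray, wholly between its walls, its button up (within 2 mm) (z of valve_a_button in the frame of valve_a below 0.0355 m and distance of each of valve_a, valve_b, valve_c from where it was at the start of the episode below 0.045 m and angle between each of valve_a, valve_b, valve_c, valve_d's own z axis and vertical below 0.1 rad and z of valve_b_button in the frame of valve_b below 0.0355 m and z of valve_c_button in the frame of valve_c below 0.0355 m and z of valve_d_button in the frame of valve_d above 0.04 m and x of valve_d in the frame of tray between -0.055 and 0.055 m and y of valve_d in the frame of tray between -0.05 and 0.05 m and z of valve_d in the frame of tray between 0.001 and 0.008 m and linear speed of valve_d below 0.02 m/s); the robot touches nothing.
It fails at once if a button is pushed with more than 18 N (contact force between any of valve_a_button, valve_b_button, valve_c_button, valve_d_button and anything else above 18 N).
It fails at once if a good valve is picked up or carried (raised by more than 20 mm) (height (world z) of any of valve_a, valve_b, valve_c above 0.02 m).
It fails at once if a valve is tipped over (more than about 30 degrees) (angle between any of valve_a, valve_b, valve_c, valve_d's own z axis and vertical above 0.5 rad).
It fails at once if the air cap or the fluid nozzle is pushed more than 30 mm away (distance of any of air_cap, fluid_nozzle from where it was at the start of the episode above 0.03 m).
It also fails if it takes over 67 s, if anything falls off the work surface, if the arm or the gripper's body presses on something with over 40 N, if the wrist force passes 120 N, or if a joint passes its speed limit or range.

ROBOT

A 7-joint arm with a two-finger parallel gripper is mounted at the origin on the work surface; the furniture and walls round the work are solid. World frame = base frame: x ahead of the robot, y to its left, z up, the work surface at z = 0. Lengths are in mm, angles in rad, forces in N, time in s.
With the tool pointing down it reaches from about 425 to 950 mm from the base axis. Payload 4.7 kg.
Tool frame: the origin (TCP) lies at the very end of the fingers, on their centre line; the grasp point (between the pads) lies 19 mm behind it (arm.grip_depth is the distance from the TCP to the grasp point, in mm); z points along the fingers, y is the direction in which the jaws open and shut (so a half turn about z gives the same grasp; the last joint's range is limited). The gripper opens to 87 mm and grips with 3 to 60 N. Pads are 19 mm wide; open, the fingers measure 117 mm over their backs; the gripper's body (75 mm by 190 mm) begins 51 mm behind the grasp point.
Start: joints at [-1.27, 0.469, -0.049, 1.532, 0.024, 1.141, -0.082], TCP at [218.561, 638.657, 195.073] pointing down, gripper open.
Joint ranges: [-2.59, 2.59], [-0.33, 1.99], [-1.39, 1.29], [0.1, 2.45], [-1.04, 4.18], [0.21, 1.99], [-2.66, 2.66]. Speed limits (rad/s): [2.57, 2.57, 3.14, 3.14, 3.14, 3.14, 3.14].

INTERFACE

Orientations are given as a rotation vector (axis times angle).
In Python, from bench import arm, imaging, ticket gives the robot as it stands.
- The arm moves only by the shell command python3 -m handwheel 'ROWS'. ROWS is a JSON object of lists of equal length, an entry for each row: "offset": the shift along the tool's x, y, z in cm, a list of three; "twist": the turn about the tool's z in degrees; "jaw": the gripper's target within -1 to 1 (fully open at 1, half-way at 0, shut at -1). A call has 1 to 5 rows; each row is the pose to reach, as a shift and turn from the pose commanded when the call began, along the tool's axes at that moment; what a row does not reach only later rows make up. A row lasts 1/8 s, in which the tool goes at most 62.5 mm and 10.7 degrees, less where a joint would pass 70% of its speed; a pose out of reach is approached as far as the arm can. A call with a gripper value outside its range is refused whole. The fingers move at their own pace and stop on an object; the grip force is fixed at half the most. Time passes only in rows, so rows that repeat a pose let the fingers close. It gives the time, the measured TCP pose, the force and the opening at its end, in the units of the state.
- arm.get_obs(): the state, without advancing time (a new reading comes with each control period).
- imaging.read_camera(name): name is "side" or "top"; returns a dict with "pixels" (384x512x3 uint8, blue, green, red), "depth" (384x512 float32, mm along the optical axis (not along the pixel's ray), 0 where there is no reading), "fx", "fy", "cx", "cy" (pixels), "R" (3x3) and "t" (3): a world point X has camera coordinates R X + t. Camera axes: x right, y down, z forward; pixel columns grow to the right and rows downward; lengths in mm; the calibration is good to about 2 mm. A picture is of the moment at which its call begins.
- ticket.hand_in(): hands the job in, once; it reports no verdict.
Trained networks look in the newest picture that a camera, given by its name, has taken for a name from the list of things; names that differ only in an ending like _2 or _b are one class to them, and where a whole thing is asked for, a point or a joint stands for the part that bears it (a point fixed in the world has none). Each returns a list of dicts, best first, with "conf" (0 to 1); they miss things now and then, are a little off and sometimes report something else, mostly with a low value. They report only what shows in the picture. A call takes as long as a camera call.
- imaging.boxes_of(camera, query): "position" ([column, row] in pixels, amid what is visible of it).
- imaging.pinpoint(camera, query): "position" ([column, row] in pixels: a listed point, or the origin of a listed thing).
The state is a dict: "time": time; "joints": joint angles; "qd": joint speeds; "joint_torque": joint torques, N m; "tool_pos": TCP position; "tool_rot": TCP orientation; "contact_force": force on the tool from outside, world axes, zero at the start; "moment": the same for the moment, N m; "grip_width": finger opening in mm.
Only numpy, scipy, OpenCV 4.12 (cv2) and the standard library are available. Lean on these libraries where they do the work, as an engineer would, in place of code of your own. Each camera call takes 0.05 s, during which the arm holds its last target.

## Working session

There is one attempt and no reset: what is moved stays moved. The work goes in short steps, Python scripts to look and compute and a shell command to move; the robot and the scene stay as the last step left them, time stands still between calls to the robot, and variables do not carry over. Pictures are saved under pics/ and viewed, and the job is handed in when it is done.

```bash
ls; mkdir -p pics
cat > h.py <<'E'
import numpy as np,cv2
from bench import arm,imaging,ticket
def cam(n,save=None):
    c=imaging.read_camera(n)
    if save: cv2.imwrite('pics/'+save,c['pixels'])
    return c
def w(c,u,v,d=None):
    d=float(c['depth'][int(round(v)),int(round(u))]) if d is None else d
    p=np.array([(u-c['cx'])/c['fx']*d,(v-c['cy'])/c['fy']*d,d])
    return np.array(c['R']).T@(p-np.array(c['t']))
def ray(c,u,v):
    R=np.array(c['R']);o=-R.T@np.array(c['t']);d=R.T@np.array([(u-c['cx'])/c['fx'],(v-c['cy'])/c['fy'],1]);return o,d
def atz(c,u,v,z):
    o,d=ray(c,u,v);return o+d*(z-o[2])/d[2]
E
python3 - <<'E'
from h import *
np.set_printoptions(precision=1,suppress=True)
o=arm.get_obs();print({k:np.round(v,3) for k,v in o.items()})
for n in('top','side'):
    c=cam(n,n+'0.png');print(n,c['fx'],c['cx'],c['cy'],np.array(c['R']).round(3).tolist(),np.array(c['t']))
    for q in('valve_a','valve_a_button','tray','air_cap','fluid_nozzle'):
        for r in imaging.pinpoint(n,q): 
            u,v=r['position'];print(q,round(r['conf'],2),np.array([u,v]),w(c,u,v))
E
```

```text
pics
{'time': np.float64(0.0), 'joints': array([-1.3,  0.5, -0. ,  1.5,  0. ,  1.1, -0.1]), 'qd': array([-0.,  0., -0.,  0., -0.,  0.,  0.]), 'joint_torque': array([ -0. , -50.8,  -0.1, -23.6,  -0.1,   0. ,   0. ]), 'tool_pos': array([218.3, 638. , 194. ]), 'tool_rot': array([-0.5, -3.1,  0. ]), 'contact_force': array([ 0.7, -0.2,  1.2]), 'moment': array([ 0., -0., -0.]), 'grip_width': np.float64(87.179)}
top 379.0329035157015 262.10785281346045 193.4936151951446 [[-0.014, -1.0, 0.023], [-0.999, 0.013, -0.04], [0.04, -0.024, -0.999]] [ 48.9 475.2 913.1]
valve_a 0.95 [207.6 178.4] [510.9 169.6  49.5]
valve_a 0.88 [176.  210.5] [437.5 244.   44.4]
valve_a 0.68 [243.4 207.6] [442.   87.1  59.2]
valve_a 0.56 [340.4 162.6] [ 544.9 -142.2   44.6]
valve_a_button 0.54 [240.8 211.9] [432.2  93.4  55. ]
tray 0.7 [291.4 203.2] [451.3 -28.9   4. ]
air_cap 0.69 [204.7 232. ] [385.2 181.2  19.4]
fluid_nozzle 0.66 [207.8 179.7] [507.7 169.   51.4]
fluid_nozzle 0.49 [241.3 165. ] [544.3  91.9  23.7]
side 400.56397992487825 260.08566701435734 185.62808865055743 [[-0.963, -0.27, -0.005], [-0.17, 0.619, -0.767], [0.21, -0.737, -0.642]] [497.7  93.3 832.3]
valve_a 0.92 [238.6 242.8] [501.6 205.8  34.8]
valve_a 0.72 [258.7 152.1] [ 556.8 -128.9    7.9]
valve_a 0.7 [285.  219.7] [432.2 111.8  24.9]
valve_a 0.7 [262.7 284.5] [432.5 283.8  32.1]
valve_a_button 0.42 [283.4 202.8] [440.   97.2  57.2]
air_cap 0.6 [301.2 256.5] [381.9 192.5  17.5]
fluid_nozzle 0.48 [234.3 209.8] [548.3  95.6   9.1]
```

View pics/top0.png

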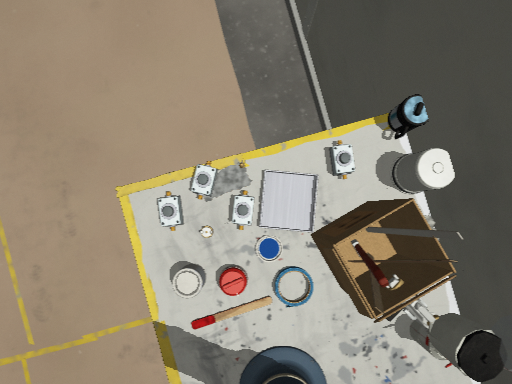

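View pics/side0.png

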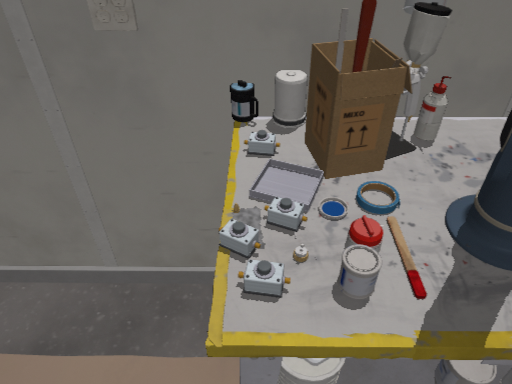

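The top view shows four valves at about (203,180), (169,211), (242,209) and (343,159). The tray is at (288,200), the air cap at (206,231) and the nozzle at (241,163). The side view shows the same layout. Next I'll measure with both depth views.

Run:
```python
from h import *
np.set_printoptions(precision=1,suppress=True)
T=cam('top');S=cam('side')
def cloud(c):
    v,u=np.mgrid[0:384,0:512];d=c['depth'].astype(float)
    p=np.stack([(u-c['cx'])/c['fx']*d,(v-c['cy'])/c['fy']*d,d],-1)
    return (p-np.array(c['t']))@np.array(c['R'])
PT=cloud(T);PS=cloud(S)
for g in [(507,170),(437,250),(441,88),(546,-141)]:
    for nm,P in(('T',PT),('S',PS)):
        m=(np.hypot(P[...,0]-g[0],P[...,1]-g[1])<60)
        b=m&(P[...,2]>52)&(P[...,2]<70)
        body=m&(P[...,2]>34)&(P[...,2]<47)
        q=P[b]; r=P[body]
        rect=cv2.minAreaRect(r[:,:2].astype(np.float32))
        print(g,nm,'btn',len(q),np.median(q,0) if len(q) else None,q.mean(0) if len(q) else None,'body',len(r),rect)
m=(abs(PT[...,0]-455)<90)&(abs(PT[...,1]+25)<90)&(PT[...,2]>10)&(PT[...,2]<35)
print('tray',m.sum(),cv2.minAreaRect(PT[m][:,:2].astype(np.float32)),np.median(PT[m],0))
for g in [(385,181),(548,92)]:
    for P in(PT,PS):
        m=(np.hypot(P[...,0]-g[0],P[...,1]-g[1])<25)&(P[...,2]>10)&(P[...,2]<34);print('by',g,m.sum(),P[m].mean(0),P[m][:,2].max())
for n,c in(('t',T),('s',S)):
    x=c['pixels'][130:250,150:360] if n=='t' else c['pixels'][110:310,200:340]
    cv2.imwrite(f'pics/{n}z.png',cv2.resize(x,None,fx=3.7 if n=='t' else 2.9,fy=3.7 if n=='t' else 2.9,interpolation=cv2.INTER_CUBIC))
```

```text
(507, 170) T btn 86 [509.1 179.6  57.8] [509.7 180.   57.5] body 422 ((509.8692932128906, 180.33865356445312), (46.623165130615234, 65.53609466552734), 75.1982421875)
(507, 170) S btn 103 [508.4 182.3  56.3] [508.3 182.1  56.2] body 523 ((508.8598327636719, 181.22195434570312), (47.3174934387207, 66.20499420166016), 76.49107360839844)
(437, 250) T btn 94 [436.7 259.6  57.1] [436.9 259.8  56.8] body 438 ((437.0955505371094, 260.6346435546875), (65.7793960571289, 46.27376937866211), 6.212646961212158)
(437, 250) S btn 135 [435.3 263.3  56.6] [435.4 262.9  56.2] body 690 ((436.0940246582031, 261.32244873046875), (66.03971862792969, 47.550228118896484), 7.5159783363342285)
(441, 88) T btn 88 [436.6  88.2  57.2] [437.3  89.   56.9] body 426 ((437.4019775390625, 88.88104248046875), (45.82444763183594, 65.76424407958984), 82.66065979003906)
(441, 88) S btn 81 [435.6  92.1  56.5] [435.5  91.3  56.3] body 434 ((435.8579406738281, 89.62142944335938), (47.1459846496582, 65.76044464111328), 83.07228088378906)
(546, -141) T btn 86 [ 554.6 -150.4   56.8] [ 555.  -150.7   57. ] body 418 ((555.6498413085938, -151.2581787109375), (66.27611541748047, 46.440650939941406), 6.710165500640869)
(546, -141) S btn 48 [ 553.5 -148.5   56.3] [ 553.7 -148.4   56.2] body 258 ((553.7447509765625, -149.20602416992188), (65.5154800415039, 45.66144943237305), 5.647271633148193)
tray 401 ((448.5884094238281, -25.660675048828125), (176.5086212158203, 166.374755859375), 89.71881866455078) [443.6 -48.1  21.3]
by (385, 181) 112 [386.5 176.4  16.9] 25.372195633839763
by (385, 181) 154 [384.9 179.4  16.5] 24.008881460366272
by (548, 92) 21 [545.   90.8  20. ] 26.998159276409673
by (548, 92) 32 [544.4  93.7  17.8] 26.068178853143678
```

View pics/tz.png

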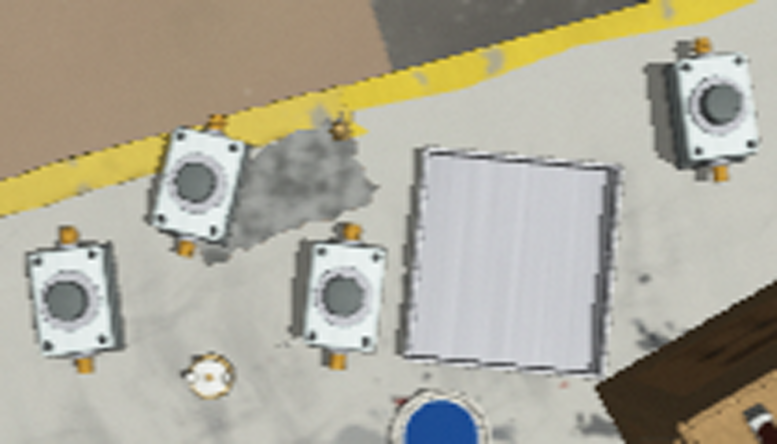

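```bash
cat >> h.py <<'E'
from scipy.spatial.transform import Rotation as Ro
np.set_printoptions(precision=2,suppress=True)
def go(p,yaw=None):
    """yaw: wanted direction (deg) of tool y in world mod 180"""
    o=arm.get_obs();R=Ro.from_rotvec(o['tool_rot']).as_matrix()
    d=R.T@(np.array(p)-o['tool_pos'])/10
    y=np.degrees(np.arctan2(R[1,1],R[0,1]))
    print('t',o['time'],'pos',o['tool_pos'],'F',o['contact_force'],'w',o['grip_width'],'toolx',R[:,0],'y',R[:,1],'ang y',y,'j7',o['joints'][6])
    print('offset cm',d,end=' ')
    if yaw is not None:
        dy=(yaw-y+90)%180-90; print('twist',-dy,end='')
    print()
E
python3 - <<'E'
from h import *
T=cam('top');S=cam('side')
c=[atz(T,*p,22) for p in[(264.9,170),(317.6,174.6),(312.2,230.8),(259.5,225.9)]]
c=np.array(c);print(c,c.mean(0),np.linalg.norm(c[0]-c[1]),np.linalg.norm(c[1]-c[2]))
e=(c[0]-c[3]+c[1]-c[2]);print('tray yaw',np.degrees(np.arctan2(e[1],e[0])))
def cloud(c):
    v,u=np.mgrid[0:384,0:512];d=c['depth'].astype(float)
    p=np.stack([(u-c['cx'])/c['fx']*d,(v-c['cy'])/c['fy']*d,d],-1)
    return (p-np.array(c['t']))@np.array(c['R'])
for n,C in(('T',T),('S',S)):
    P=cloud(C)
    m=(P[...,2]>70)&(P[...,0]>250)&(P[...,0]<700)&(abs(P[...,1])<450)&(C['depth']>0)
    q=P[m]
    for y in range(-450,450,50):
        k=q[(q[:,1]>=y)&(q[:,1]<y+50)]
        if len(k)>5: print(n,y,'x',k[:,0].min(),k[:,0].max(),'zmax',k[:,2].max(),len(k))
m=None
P=cloud(T);m=(P[...,2]>14)&(P[...,2]<30)&(abs(P[...,0]-c.mean(0)[0])<80)&(abs(P[...,1]-c.mean(0)[1])<75)
print('traywall',m.sum(),cv2.minAreaRect(P[m][:,:2].astype(np.float32)))
for r in imaging.pinpoint('side','tray'): print(r)
go([436.7,261,120],90+7)
E
```

```text
[[531.77  35.41  22.  ]
 [519.2  -91.54  22.  ]
 [384.34 -75.91  22.  ]
 [397.92  50.2   22.  ]] [458.3  -20.46  22.  ] 127.57016308776043 135.75516602350675
tray yaw -6.457973086311443
T -450 x 250.11096262895828 373.85263188105085 zmax 252.65272885026604 2440
T -400 x 361.288287158431 557.9738371584102 zmax 335.52839048179135 6048
T -350 x 250.0185760371424 699.9976570997828 zmax 402.95224317177497 9248
T -300 x 250.03697384453946 688.2713927806689 zmax 340.87510228010194 3405
T -250 x 250.0283290311818 454.7102199760547 zmax 318.9849626153409 2604
T -200 x 250.07005999139898 445.7613960806652 zmax 283.76619074049245 1579
T -150 x 250.0859137207491 419.08170870327467 zmax 415.9310040251443 1551
T -100 x 298.23711745226115 390.90126611119666 zmax 274.8913603955501 883
T 150 x 250.2153587772691 306.26893272421563 zmax 76.63396565419329 136
T 200 x 250.4403081948143 309.12000613278 zmax 76.27391566699431 307
S -450 x 250.0171857334459 382.484605995734 zmax 321.5095181966538 1487
S -400 x 262.03193937950925 570.825843806062 zmax 340.70292932292125 3821
S -350 x 250.15423455836964 699.9
[... 242 characters left out ...]
83.4301577881896 839
S -150 x 250.00621969193745 417.19934648659364 zmax 399.2147188988864 4464
S -100 x 298.365303353276 390.48598224059015 zmax 273.20155787769147 2674
S 150 x 250.81719610199386 305.48846305083384 zmax 73.28409052067194 111
S 200 x 250.22732741152012 308.09254031625204 zmax 73.37950104689551 235
traywall 333 ((455.575927734375, -28.586341857910156), (144.75315856933594, 142.39849853515625), 83.95539855957031)
{'position': [285.4, 188.9], 'conf': 0.74}
t 0.85 pos [218.55 638.67 195.12] F [ 0.57 -0.06 -0.02] w 87.09052172696859 toolx [-0.95  0.32  0.  ] y [0.32 0.95 0.  ] ang y 71.10433218721343 j7 -0.0823231160147903
offset cm [-32.87 -28.67   7.51] twist -25.89566781278657
```

Run:
```python
from h import *
S=cam('side','s2.png');T=cam('top')
def cloud(c):
    v,u=np.mgrid[0:384,0:512];d=c['depth'].astype(float)
    p=np.stack([(u-c['cx'])/c['fx']*d,(v-c['cy'])/c['fy']*d,d],-1)
    return (p-np.array(c['t']))@np.array(c['R'])
for n,C in(('T',T),('S',S)):
    P=cloud(C)
    for lo,hi in((240,285),(285,350),(350,460),(460,700)):
        m=(P[...,2]>lo)&(P[...,2]<hi)&(P[...,0]>150)&(P[...,0]<600)&(P[...,1]<50)&(P[...,1]>-420)
        q=P[m]
        for y in range(-420,50,30):
            k=q[(q[:,1]>=y)&(q[:,1]<y+30)]
            if len(k)>5: print(n,lo,'y',y,'x',k[:,0].min().round(),k[:,0].max().round(),len(k))
```

```text
T 240 y -420 x 335.0 407.0 208
T 240 y -390 x 399.0 518.0 970
T 240 y -360 x 510.0 600.0 765
T 240 y -300 x 241.0 359.0 292
T 240 y -270 x 187.0 412.0 823
T 240 y -240 x 209.0 455.0 459
T 240 y -210 x 252.0 451.0 305
T 240 y -180 x 236.0 434.0 345
T 240 y -150 x 245.0 418.0 429
T 240 y -120 x 270.0 401.0 452
T 240 y -90 x 324.0 385.0 283
T 285 y -390 x 436.0 516.0 337
T 285 y -360 x 256.0 600.0 1243
T 285 y -330 x 175.0 257.0 470
T 285 y -300 x 170.0 347.0 498
T 285 y -270 x 173.0 400.0 1267
T 285 y -150 x 330.0 353.0 41
T 285 y -120 x 337.0 351.0 20
T 350 y -360 x 582.0 599.0 27
T 350 y -330 x 187.0 254.0 461
T 350 y -300 x 176.0 248.0 665
T 350 y -270 x 176.0 245.0 557
T 350 y -120 x 327.0 353.0 221
S 240 y -420 x 279.0 419.0 467
S 240 y -390 x 410.0 526.0 752
S 240 y -360 x 494.0 600.0 596
S 240 y -300 x 180.0 359.0 146
S 240 y -270 x 180.0 411.0 928
S 240 y -240 x 207.0 454.0 346
S 240 y -210 x 255.0 450.0 185
S 240 y -180 x 232.0 433.0 198
S 240 y -150 x 239.0 416.0 538
S 240 y -120 x 267.0 400.0 550
S 240 y -90 x 323.0 383.0 437
S 285 y -420 x 275.0 416.0 463
S 285 y -390 x 390.0 532.0 681
S 285 y -360 x 175.0 600.0 602
S 285 y -330 x 176.0 257.0 116
S 285 y -300 x 170.0 251.0 90
S 285 y -270 x 173.0 399.0 1252
S 285 y -150 x 328.0 352.0 254
S 285 y -120 x 331.0 351.0 115
S 350 y -330 x 185.0 245.0 64
S 350 y -300 x 186.0 246.0 84
S 350 y -270 x 178.0 243.0 122
S 350 y -150 x 327.0 352.0 17
S 350 y -120 x 326.0 352.0 362
```

```bash
python3 -m handwheel '{"offset":[[-6,-5.5,0.5],[-12,-10.5,1],[-18,-16,2],[-24,-21,2.5],[-30,-26,3]],"twist":[-5,-10,-15,-20,-26],"jaw":[-1,-1,-1,-1,-1]}'; python3 -c "
from h import *
go([436.7,261,100],97)"
```

```text
time: 1.58
tool_pos: [375.3, 367.1, 171.4]
tool_rot: [-0.2, 3.135, 0.001]
contact_force: [1.2, -0.1, 0.2]
grip_width: 44.9
t 1.575 pos [375.25 367.11 171.35] F [ 1.21 -0.15  0.24] w 44.908778777766756 toolx [-0.99 -0.13 -0.  ] y [-0.13  0.99  0.  ] ang y 97.30234206613105 j7 0.8274567677793923
offset cm [ -4.74 -11.31   7.13] twist 0.30234206613104675
```

```bash
cat > fk.py <<'E'
import numpy as np
AL=[0,-np.pi/2,np.pi/2,np.pi/2,np.pi/2,np.pi/2,-np.pi/2];A=[0,0,0,52.5,77.5,0,76];D=[267,0,293,0,342.5,0,97]
def fk(q,base=0):
    T=np.eye(4);c,s=np.cos(base),np.sin(base);T[:2,:2]=[[c,-s],[s,c]];out=[]
    for al,a,d,t in zip(AL,A,D,q):
        ca,sa,ct,st=np.cos(al),np.sin(al),np.cos(t),np.sin(t)
        T=T@np.array([[ct,-st,0,a],[st*ca,ct*ca,-sa,-d*sa],[st*sa,ct*sa,ca,d*ca],[0,0,0,1]]);out.append(T)
    return out
E
python3 - <<'E'
from h import *; from fk import *
for q,p in(([-1.27,0.469,-0.049,1.532,0.024,1.141,-0.082],[218.561,638.657,195.073]),(arm.get_obs()['joints'],arm.get_obs()['tool_pos'])):
    T=fk(q)[-1];print(T[:3,3],T[:3,:3],p,np.hypot(*T[:2,3]),np.hypot(*p[:2]), np.degrees(np.arctan2(p[1],p[0])-np.arctan2(T[1,3],T[0,3])))
E
```

```text
[ 150.69 -564.68  303.44] [[ 0.32 -0.95 -0.02]
 [-0.94 -0.32  0.07]
 [-0.08 -0.01 -1.  ]] [218.561, 638.657, 195.073] 584.4377128937806 675.0197585034086 146.16634051803544
[ 379.89 -434.73  620.39] [[-0.22 -0.88  0.42]
 [-0.88 -0.01 -0.48]
 [ 0.43 -0.47 -0.77]] [375.25 367.11 171.35] 577.3257136390222 524.9638560860109 93.22361700047445
```

```bash
python3 -m handwheel '{"offset":[[-2.4,-5.6,3],[-4.7,-11.3,7],[-4.7,-11.3,8.5],[-4.7,-11.3,9.5],[-4.7,-11.3,10]],"twist":[0,0,0,0,0],"jaw":[-1,-1,-1,-1,-1]}'; python3 -c "
from h import *
go([436.7,261,62],97)"
```

```text
time: 2.2
tool_pos: [434.6, 263.9, 71.2]
tool_rot: [-0.197, 3.135, 0.001]
contact_force: [0.1, 0.5, -0.0]
grip_width: 1.7
t 2.2 pos [434.6  263.91  71.21] F [ 0.14  0.48 -0.03] w 1.6820750304544427 toolx [-0.99 -0.13 -0.  ] y [-0.13  0.99  0.  ] ang y 97.19683519759025 j7 1.0700532084161984
offset cm [-0.17 -0.32  0.92] twist 0.19683519759024648
```

```bash
python3 -m handwheel '{"offset":[[-0.15,-0.3,0.5],[-0.15,-0.3,0.9]],"twist":[0,0],"jaw":[-1,-1]}'; python3 -m handwheel '{"offset":[[0,0,0.1],[0,0,0.2]],"twist":[0,0],"jaw":[-1,-1]}'; python3 -m handwheel '{"offset":[[0,0,0.1]],"twist":[0],"jaw":[-1]}'; python3 -c "
from h import *
go([436.7,261,58],97)"
```

```text
time: 2.45
tool_pos: [437.0, 260.5, 62.5]
tool_rot: [-0.196, 3.134, 0.001]
contact_force: [-1.1, -0.2, 0.5]
grip_width: 0.8
time: 2.7
tool_pos: [436.8, 260.1, 60.4]
tool_rot: [-0.195, 3.135, 0.001]
contact_force: [0.4, 0.2, 0.5]
grip_width: 0.6
time: 2.82
tool_pos: [436.9, 259.9, 59.3]
tool_rot: [-0.195, 3.135, 0.001]
contact_force: [-0.0, -0.1, -0.1]
grip_width: 0.1
t 2.825 pos [436.87 259.93  59.34] F [-0.03 -0.12 -0.12] w 0.10518526121382622 toolx [-0.99 -0.12 -0.  ] y [-0.12  0.99  0.  ] ang y 97.11050162630852 j7 1.0775309709240979
offset cm [0.   0.11 0.13] twist 0.11050162630851901
```

```bash
for i in 1; do python3 -m handwheel '{"offset":[[0,0.1,0.1]],"twist":[0],"jaw":[-1]}';done; python3 -m handwheel '{"offset":[[0,0,0.1]],"twist":[0],"jaw":[-1]}'; python3 -m handwheel '{"offset":[[0,0,0.1]],"twist":[0],"jaw":[-1]}'
```

```text
time: 2.95
tool_pos: [436.7, 260.8, 58.2]
tool_rot: [-0.194, 3.135, 0.0]
contact_force: [0.2, -0.0, 0.4]
grip_width: 0.5
time: 3.08
tool_pos: [436.6, 260.9, 57.2]
tool_rot: [-0.195, 3.135, 0.0]
contact_force: [0.1, 0.9, 0.1]
grip_width: 0.5
time: 3.2
tool_pos: [436.6, 260.8, 56.1]
tool_rot: [0.195, -3.136, -0.0]
contact_force: [0.9, -0.7, 0.2]
grip_width: 0.4
```

```bash
python3 -m handwheel '{"offset":[[0,0,0.1]],"twist":[0],"jaw":[-1]}'; python3 -m handwheel '{"offset":[[0,0,0.05]],"twist":[0],"jaw":[-1]}'
```

```text
time: 3.32
tool_pos: [436.6, 260.7, 55.1]
tool_rot: [0.195, -3.136, -0.0]
contact_force: [0.1, 0.4, 0.6]
grip_width: 0.6
time: 3.45
tool_pos: [436.6, 260.7, 54.6]
tool_rot: [0.195, -3.135, -0.0]
contact_force: [-0.2, -0.3, 0.5]
grip_width: 0.5
```

Run:
```python
from h import *
for n,r in(('side',(180,320,160,340)),('top',(150,260,100,240))):
    c=cam(n);x=c['pixels'][r[0]:r[1],r[2]:r[3]]
    cv2.imwrite(f'pics/p1{n}.png',cv2.resize(x,None,fx=4,fy=4,interpolation=cv2.INTER_CUBIC))
print(arm.get_obs()['contact_force'])
```

```text
[-0.07 -0.28  0.58]
```

View pics/p1side.png

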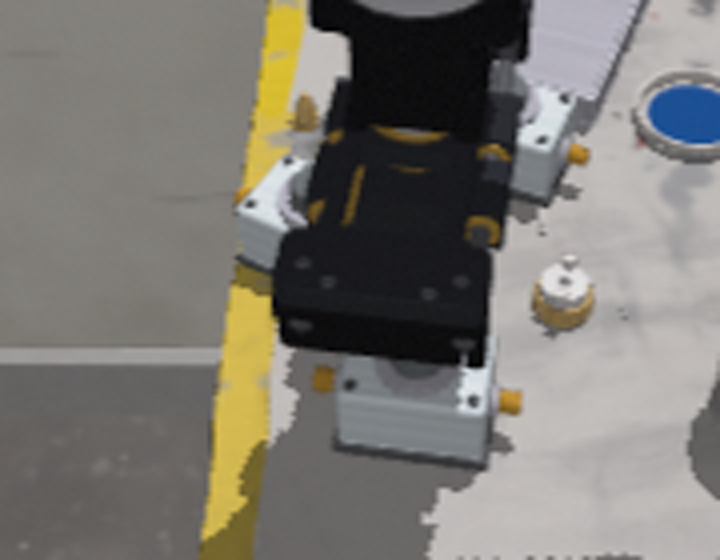

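View pics/p1top.png

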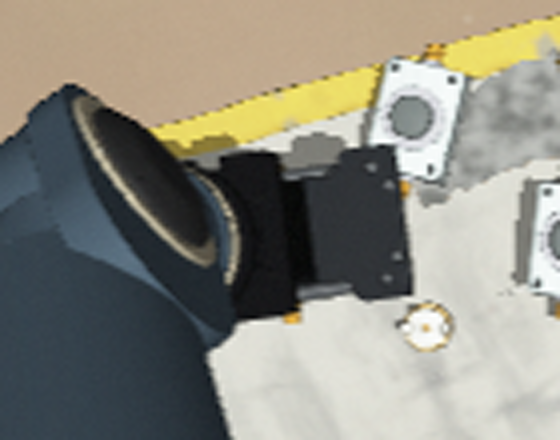

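```bash
python3 -m handwheel '{"offset":[[0,0,0.05]],"twist":[0],"jaw":[-1]}'; python3 -m handwheel '{"offset":[[0,0,0.05]],"twist":[0],"jaw":[-1]}'; python3 -m handwheel '{"offset":[[0,0,0.05]],"twist":[0],"jaw":[-1]}'
```

```text
time: 3.68
tool_pos: [436.7, 260.8, 54.2]
tool_rot: [-0.195, 3.135, 0.0]
contact_force: [0.5, -0.0, -0.4]
grip_width: 0.4
time: 3.8
tool_pos: [436.7, 260.8, 53.7]
tool_rot: [-0.195, 3.136, 0.0]
contact_force: [0.7, -0.6, -0.5]
grip_width: 0.5
time: 3.92
tool_pos: [436.7, 260.7, 53.2]
tool_rot: [-0.195, 3.136, 0.0]
contact_force: [0.3, -0.6, 0.2]
grip_width: 0.4
```

```bash
python3 -m handwheel '{"offset":[[0,0,-5],[0,5,-8],[0,11,-8]],"twist":[0,0,0],"jaw":[-1,-1,-1]}'
python3 - <<'E'
from h import *
for n,r in(('side',(180,320,160,340)),('top',(150,260,100,240))):
    c=cam(n);x=c['pixels'][r[0]:r[1],r[2]:r[3]]
    cv2.imwrite(f'pics/p2{n}.png',cv2.resize(x,None,fx=4,fy=4,interpolation=cv2.INTER_CUBIC))
    v,u=np.mgrid[0:384,0:512];d=c['depth'].astype(float)
    P=(np.stack([(u-c['cx'])/c['fx']*d,(v-c['cy'])/c['fy']*d,d],-1)-np.array(c['t']))@np.array(c['R'])
    for g in [(509,181),(436.7,261),(437,89.3),(554.7,-150)]:
        m=(np.hypot(P[...,0]-g[0],P[...,1]-g[1])<9)&(P[...,2]<75); print(n,g,m.sum(),np.median(P[m],0))
print(arm.get_obs()['contact_force'],arm.get_obs()['tool_pos'])
E
```

```text
time: 4.3
tool_pos: [425.4, 371.3, 136.5]
tool_rot: [-0.188, 3.13, 0.006]
contact_force: [0.3, 0.3, -0.1]
grip_width: 0.8
side (509, 181) 0 [nan nan nan]
side (436.7, 261) 2 [435.82 259.74  57.65]
side (437, 89.3) 19 [432.6   89.16  57.03]
side (554.7, -150) 0 [nan nan nan]
top (509, 181) 46 [508.9  181.28  57.63]
top (436.7, 261) 46 [436.62 261.81  57.34]
top (437, 89.3) 48 [436.6   89.31  57.63]
top (554.7, -150) 49 [ 554.27 -149.87   57.53]
[-0.39  0.82 -0.1 ] [420.53 378.11 134.23]
  return _methods._mean(a, axis=axis, dtype=dtype,
  ret = um.true_divide(
```

View pics/p2side.png

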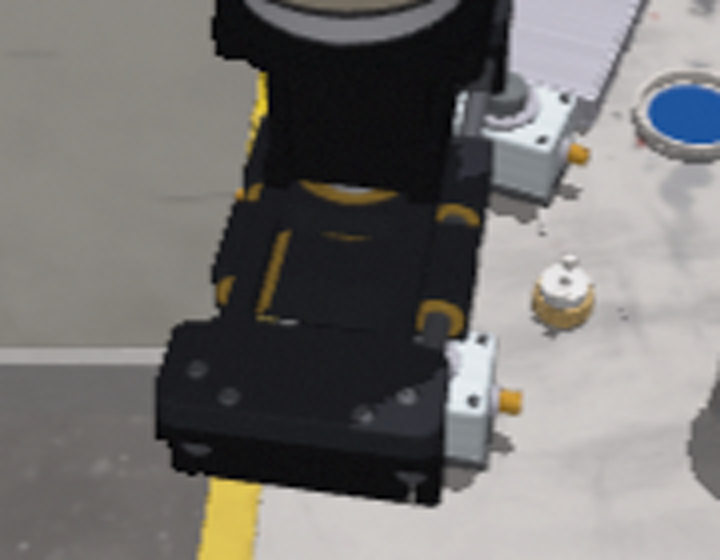

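Run:
```python
from h import *
for n in('side','top'):
    c=cam(n,f'p3{n}.png')
    print(n,'campos',-np.array(c['R']).T@np.array(c['t']))
    v,u=np.mgrid[0:384,0:512];d=c['depth'].astype(float)
    P=(np.stack([(u-c['cx'])/c['fx']*d,(v-c['cy'])/c['fy']*d,d],-1)-np.array(c['t']))@np.array(c['R'])
    m=(np.hypot(P[...,0]-424,P[...,1]-372)<130)&(P[...,2]>62)&(d>0)
    q=P[m]
    for z in range(60,340,20):
        k=q[(q[:,2]>=z)&(q[:,2]<z+20)]
        if len(k)>3: print(z,len(k),k.min(0)[:2],k.max(0)[:2])
o=arm.get_obs();print(o['tool_pos'],o['joints'])
```

```text
side campos [320.11 690.28 608.47]
220 435 [372.86 286.25] [453.97 467.59]
240 2052 [372.08 281.55] [461.91 473.37]
260 3378 [371.98 279.28] [447.75 474.81]
280 644 [392.57 356.52] [443.44 396.51]
300 348 [396.87 374.75] [440.54 396.36]
320 683 [382.46 323.05] [455.78 414.  ]
top campos [439.28  64.32 929.96]
220 32 [392.05 281.71] [467.31 344.83]
240 229 [387.95 275.72] [469.98 355.43]
260 1133 [395.61 274.56] [469.7  339.17]
280 149 [403.49 319.89] [452.51 334.72]
300 180 [393.03 319.43] [450.51 345.67]
320 908 [384.85 318.11] [464.57 373.29]
[422.21 370.78 132.83] [-0.77  0.35 -0.03  1.87  0.01  0.92  0.89]
```

View pics/p3side.png

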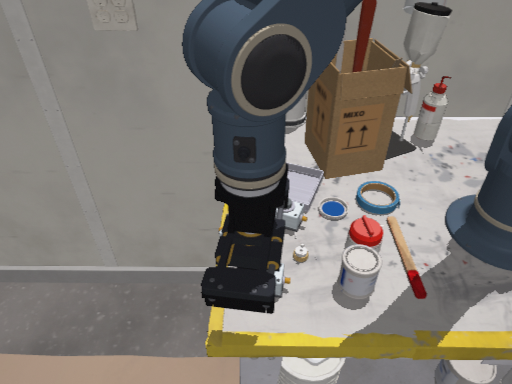

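View pics/p3top.png

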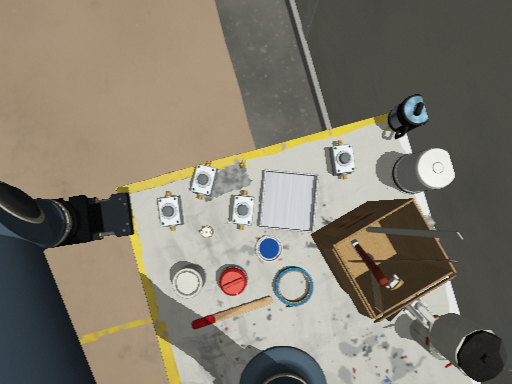

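The side picture shows the gripper's wide body hiding the fingertips, and the button at (287,262) is still up. I'll turn the jaws 90° so the fingertips stay visible while pressing.

```bash
python3 -c "
from h import *
go([436.7,261,75],7)"; python3 -m handwheel '{"offset":[[0,-2,0.5],[0,-4,1],[0,-6,1.5],[0,-8,2],[0,-10,2]],"twist":[10,20,30,40,50],"jaw":[-1,-1,-1,-1,-1]}';python3 -m handwheel '{"offset":[[0,0,1],[0,0,1],[0,0,1],[0,0,1]],"twist":[10,20,30,40],"jaw":[-1,-1,-1,-1]}'; python3 -c "
from h import *
go([436.7,261,65],7)
c=cam('side');cv2.imwrite('pics/p4.png',cv2.resize(c['pixels'][180:320,160:340],None,fx=4,fy=4,interpolation=cv2.INTER_CUBIC))"
```

```text
t 4.5 pos [422.21 370.78 132.83] F [-0.35 -1.14 -0.69] w 0.6406071148377633 toolx [-0.99 -0.13  0.  ] y [-0.13  0.99 -0.  ] ang y 97.271848376287 j7 0.8910055895289779
offset cm [ -0.05 -11.07   5.79] twist -89.72815162371302
time: 5.12
tool_pos: [435.3, 267.6, 112.5]
tool_rot: [-1.161, -2.918, 0.003]
contact_force: [0.1, 0.1, 0.9]
grip_width: 0.6
time: 5.62
tool_pos: [435.4, 268.5, 102.9]
tool_rot: [2.09, 2.346, -0.002]
contact_force: [0.1, -0.3, 0.6]
grip_width: 0.4
t 5.625 pos [435.45 268.46 102.88] F [ 0.06 -0.26  0.61] w 0.417834132077726 toolx [-0.12  0.99 -0.  ] y [ 0.99  0.12 -0.  ] ang y 6.607470154232618 j7 -0.3823698786519494
offset cm [-0.75  0.04  3.79] twist -0.3925298457673847
```

View pics/p4.png

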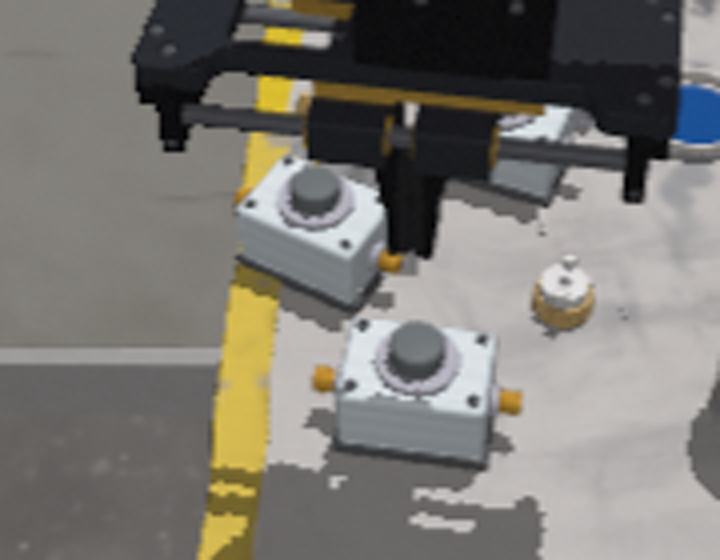

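Run:
```python
from h import *
c=cam('side');o=arm.get_obs()
X=np.array(c['R'])@o['tool_pos']+np.array(c['t']);print('proj',X[0]/X[2]*c['fx']+c['cx'],X[1]/X[2]*c['fy']+c['cy'],X[2])
for v in range(225,250,3): print(v,c['depth'][v,254:272:2])
for u,v in[(262,243),(259,240),(268,240),(257,236)]: print(w(c,u,v))
```

```text
proj 263.343132683333 250.61324141518958 659.6194996379943
225 [610.16 608.66 609.08 611.78 610.05 608.37 608.62 604.35 605.76]
228 [782.12 616.   613.   612.46 614.21 613.07 608.52 611.13 608.23]
231 [779.03 618.29 616.38 616.88 621.65 619.57 614.44 615.77 646.5 ]
234 [772.24 776.62 620.42 624.07 623.04 622.28 617.69 618.79   0.  ]
237 [772.57 781.57 627.07 627.85 627.66 626.89 624.06 623.34 821.14]
240 [776.11 787.74 630.1  630.58 631.57 631.57 625.21 627.69 814.55]
243 [775.52 773.1  634.35 637.08 638.2  636.4  630.95 631.97 810.24]
246 [776.23 775.03 773.62 777.64 799.94 798.7  805.26 803.58 801.26]
249 [789.8  797.41 796.34 797.57 796.25 797.62 795.95 800.86 798.39]
[435.81 275.51 128.63]
[439.85 278.55 137.71]
[425.65 276.89 140.09]
[442.59 280.07 147.69]
```

The fingertips end about 18 mm above the reported TCP: the visible tip edge is at z≈122 while TCP z reads 103. The body height agrees with this (89 mm instead of 70), which explains why there was no contact at 53. I expect contact at a reading of about 40 and will confirm it by force.

```bash
python3 -m handwheel '{"offset":[[-0.4,0,2],[-0.75,0,4],[-0.75,0,5],[-0.75,0,5.5],[-0.75,0,5.5]],"twist":[0,0,0,0,0],"jaw":[-1,-1,-1,-1,-1]}';python3 -m handwheel '{"offset":[[0,0,0.1],[0,0,0.2]],"twist":[0,0],"jaw":[-1,-1]}'; python3 -c "
from h import *
go([436.7,261,44],7)
c=cam('side');cv2.imwrite('pics/p5.png',cv2.resize(c['pixels'][180:320,160:340],None,fx=4,fy=4,interpolation=cv2.INTER_CUBIC))"
```

```text
time: 6.35
tool_pos: [436.5, 263.2, 48.2]
tool_rot: [-2.079, -2.355, -0.0]
contact_force: [-0.1, -0.7, 0.8]
grip_width: 0.2
time: 6.6
tool_pos: [436.6, 263.6, 46.6]
tool_rot: [2.079, 2.355, 0.002]
contact_force: [0.2, -0.6, 0.6]
grip_width: 0.3
t 6.6 pos [436.6  263.56  46.57] F [ 0.2 -0.6  0.6] w 0.2726727848725301 toolx [-0.12  0.99  0.  ] y [0.99 0.12 0.  ] ang y 7.127215078926468 j7 -0.32392515222246115
offset cm [-0.26 -0.02  0.26] twist 0.12721507892646855
```

View pics/p5.png

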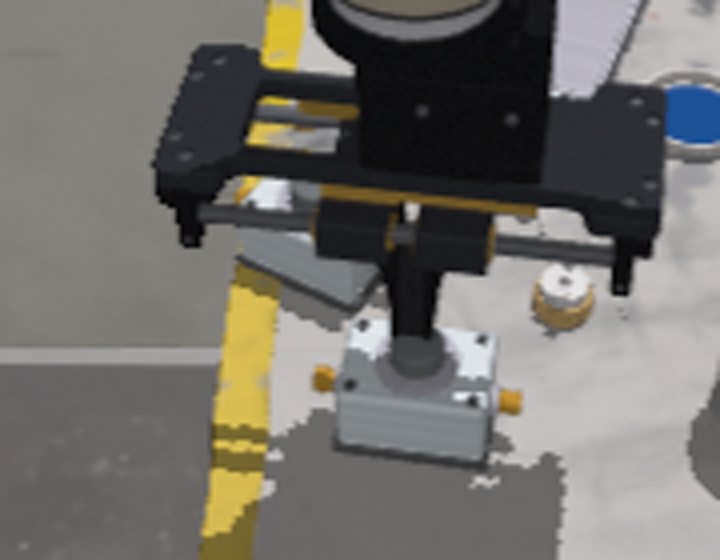

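The picture shows the closed tips just above V2's button at about (415,340) in the zoomed view.

```bash
python3 -m handwheel '{"offset":[[-0.2,0,0.1],[-0.2,0,0.2]],"twist":[0,0],"jaw":[-1,-1]}';python3 -m handwheel '{"offset":[[0,0,0.1]],"twist":[0],"jaw":[-1]}';python3 -m handwheel '{"offset":[[0,0,0.1]],"twist":[0],"jaw":[-1]}'
```

```text
time: 6.9
tool_pos: [436.6, 261.0, 44.2]
tool_rot: [-2.08, -2.355, -0.0]
contact_force: [0.2, -0.3, -0.2]
grip_width: -0.0
time: 7.02
tool_pos: [436.6, 261.2, 43.1]
tool_rot: [-2.08, -2.355, -0.0]
contact_force: [-0.4, 0.9, 0.6]
grip_width: 0.3
time: 7.15
tool_pos: [436.6, 261.3, 42.1]
tool_rot: [-2.079, -2.355, -0.0]
contact_force: [-1.0, -1.2, 0.3]
grip_width: 0.5
```

```bash
python3 -m handwheel '{"offset":[[0,0,0.1]],"twist":[0],"jaw":[-1]}'
```

```text
time: 7.28
tool_pos: [436.6, 261.3, 41.1]
tool_rot: [-2.079, -2.355, -0.0]
contact_force: [0.3, -0.5, 1.1]
grip_width: 0.4
```

```bash
python3 -m handwheel '{"offset":[[0,0,0.1]],"twist":[0],"jaw":[-1]}'
```

```text
time: 7.4
tool_pos: [436.6, 261.3, 40.1]
tool_rot: [-2.079, -2.355, -0.0]
contact_force: [0.8, 0.3, 0.9]
grip_width: 0.4
```

```bash
python3 -m handwheel '{"offset":[[0,0,0.1]],"twist":[0],"jaw":[-1]}'
```

```text
time: 7.52
tool_pos: [436.6, 261.3, 39.1]
tool_rot: [-2.079, -2.355, -0.0]
contact_force: [0.5, 0.6, -0.6]
grip_width: 0.4
```

```bash
python3 -m handwheel '{"offset":[[0,0,0.1]],"twist":[0],"jaw":[-1]}'
```

```text
time: 7.65
tool_pos: [436.6, 261.3, 38.1]
tool_rot: [-2.079, -2.355, -0.0]
contact_force: [0.2, 0.6, 0.1]
grip_width: 0.2
```

```bash
python3 -m handwheel '{"offset":[[0,0,0.1]],"twist":[0],"jaw":[-1]}'
python3 - <<'E'
from h import *
c=cam('side');cv2.imwrite('pics/p6.png',cv2.resize(c['pixels'][230:300,220:310],None,fx=8,fy=8,interpolation=cv2.INTER_CUBIC))
for v in range(246,284,2):
    p=w(c,263,v); print(v,p, w(c,260,v)[1:])
E
```

```text
time: 7.78
tool_pos: [436.6, 261.2, 37.1]
tool_rot: [-2.08, -2.355, -0.0]
contact_force: [0.2, 0.7, 0.2]
grip_width: 0.1
246 [436.34 267.57 112.68] [270.34 114.4 ]
248 [436.18 268.16 108.48] [270.83 110.1 ]
250 [435.94 269.03 104.58] [269.48 103.54]
252 [437.66 262.79  92.07] [271.13 100.54]
254 [437.1  264.82  89.44] [270.21  94.39]
256 [436.46 267.17  87.2 ] [269.44  88.36]
258 [436.38 267.48  82.43] [271.04  85.2 ]
260 [435.73 269.83  80.2 ] [272.23  81.52]
262 [435.95 269.06  73.99] [273.05  77.35]
264 [435.68 270.02  69.95] [271.45  70.04]
266 [437.61 263.03  55.57] [265.82  57.4 ]
268 [436.26 267.95  56.53] [269.34  56.55]
270 [435.33 271.32  55.53] [271.82  54.37]
272 [434.75 273.46  52.91] [271.54  48.51]
274 [435.09 272.24  45.77] [273.34  45.39]
276 [434.09 275.87  45.14] [277.44  45.39]
278 [433.35 278.57  43.26] [278.78  41.66]
280 [432.87 280.33  40.1 ] [282.16  40.72]
282 [432.11 283.09  38.32] [283.71  37.27]
```

View pics/p6.png

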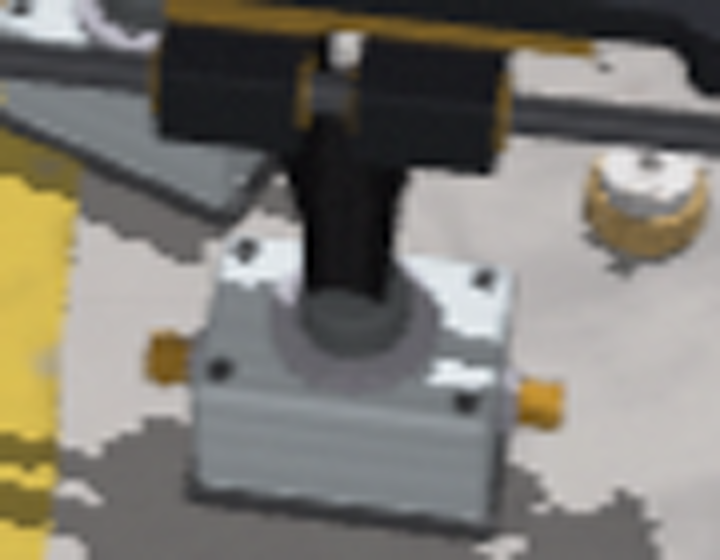

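Run:
```python
from h import *
c=cam('side');R=np.array(c['R']);t=np.array(c['t'])
def pr(X):
    X=R@np.array(X,float)+t;return np.round([X[0]/X[2]*c['fx']+c['cx'],X[1]/X[2]*c['fy']+c['cy']],1)
print('btn back/centre/front',pr([436.7,248.7,57.5]),pr([436.7,261.2,57.5]),pr([436.7,273.7,57.5]),'front at 42',pr([436.7,273.7,46]))
for z in (37,57,60,65,70,75): print(z,pr([436.7,270.8,z]),pr([436.7,261.2,z]))
d=c['depth']
for v in range(258,280): print(v,d[v,258:270])
print(arm.get_obs()['contact_force'],arm.get_obs()['joint_torque'])
```

```text
btn back/centre/front [265.7 259.2] [263.8 264.6] [261.9 270.2] front at 42 [261.9 274.4]
37 [262.3 276.3] [263.8 272. ]
57 [262.3 269.1] [263.8 264.8]
60 [262.3 267.9] [263.8 263.7]
65 [262.3 266.1] [263.8 261.8]
70 [262.3 264.2] [263.8 259.9]
75 [262.3 262.3] [263.8 258. ]
258 [670.08 670.53 669.04 671.38 670.08 670.74 670.07 670.56 665.29 667.01
 668.05 679.3 ]
259 [673.16 671.89 672.24 675.08 672.84 672.75 671.78 672.72 666.73 668.45
 670.06 680.97]
260 [672.66 672.5  673.24 676.2  674.18 674.17 674.36 672.86 669.64 670.64
 667.97 683.57]
261 [676.34 674.7  674.29 677.03 676.1  676.65 676.45 674.21 671.4  670.84
 673.82 683.43]
262 [678.39 677.97 677.39 678.02 676.77 679.52 677.3  677.01 673.23 671.52
 673.58 686.2 ]
263 [679.02 677.7  678.07 680.69 678.67 679.09 677.24 678.12 676.54 676.49
 674.47 698.29]
264 [679.31 682.34 680.1  682.36 681.78 680.58 681.1  679.4  677.57 675.62
 677.93 697.48]
265 [682.68 684.57 681.87 683.12 681.18 684.25 682.36 680.77 679.98 681.26
 677.69 694.52]
266 [693.16 683.36 693.54 694.18 692.6  693.65 684.49 682.27 683.06 681.69
 679.74 692.15]
267 [
[... 545 characters left out ...]
98.09 697.97 692.59 694.74 690.73 690.28 690.5  693.08 691.28 693.04
 692.89 695.51]
274 [693.88 694.36 693.02 692.1  694.67 692.71 691.54 693.38 693.09 694.95
 693.53 693.04]
275 [691.29 690.49 692.49 692.51 694.   693.11 690.54 694.83 693.87 694.5
 692.06 692.92]
276 [689.1  691.2  691.26 691.36 689.43 690.69 692.1  689.36 690.88 688.46
 690.99 690.72]
277 [693.12 692.09 688.5  689.21 689.7  689.33 691.16 689.06 687.43 687.42
 690.14 692.48]
278 [690.85 691.92 690.57 690.86 690.66 690.98 688.55 691.84 691.16 689.77
 690.93   0.  ]
279 [688.36 691.72 688.63 690.01 690.81 689.98 692.94 692.46 689.09 690.63
 688.53 691.03]
[-0.48 -0.19  0.07] [  0.01 -38.67   3.06 -15.82  -0.05   0.     0.  ]
```

```bash
cat > chk.py <<'E'
from h import *
import sys
# fingertip edge: scan down columns from the front face for depth jump
gx,gy,bt=map(float,sys.argv[1:4])
c=cam('side');R=np.array(c['R']);t=np.array(c['t']);o=arm.get_obs();p=o['tool_pos']
def pr(X):
    X=R@np.array(X,float)+t;return np.array([X[0]/X[2]*c['fx']+c['cx'],X[1]/X[2]*c['fy']+c['cy']])
rows=[pr([p[0],p[1]+9.5,z]) for z in range(30,110)]
u=int(round(rows[30][0]));d=c['depth']
v0=int(pr([p[0],p[1]+9.5,p[2]+55])[1])
for v in range(v0,v0+25):
    j=float(d[v+1,u-2:u+3].mean()-d[v,u-2:u+3].mean()) if d[v+1,u-2:u+3].min()>0 else 0
    if j>5: break
z=np.interp(v+0.7,[r[1] for r in rows[::-1]],list(range(109,29,-1)))
print('t %.2f'%o['time'],'tool',p,'F',o['contact_force'],'tip edge row',v,'jump',j,'tipz~',z,'minus reading',z-p[2])
E
python3 -m handwheel '{"offset":[[0,0,0.15],[0,0,0.3]],"twist":[0,0],"jaw":[-1,-1]}'; python3 chk.py 0 0 0
```

```text
time: 8.12
tool_pos: [436.6, 261.3, 34.1]
tool_rot: [-2.079, -2.355, -0.0]
contact_force: [1.4, -0.0, 0.3]
grip_width: 0.2
t 8.18 tool [436.42 261.18  33.92] F [-0.24  0.42 -0.92] tip edge row 280 jump 0.4105224609375 tipz~ 30.0 minus reading -3.9193984705616813
```

```bash
python3 -m handwheel '{"offset":[[0,0,0.1]],"twist":[0],"jaw":[-1]}'|sed -n '1,2p;4p'
```

```text
time: 8.3
tool_pos: [436.6, 261.3, 33.1]
contact_force: [0.1, -0.4, 0.1]
```

```bash
python3 -m handwheel '{"offset":[[0,0,0.1]],"twist":[0],"jaw":[-1]}'|sed -n '1,2p;4p'
```

```text
time: 8.43
tool_pos: [436.6, 261.3, 32.1]
contact_force: [0.1, 0.9, 0.1]
```

```bash
python3 -m handwheel '{"offset":[[0,0,0.1]],"twist":[0],"jaw":[-1]}'|sed -n '1,2p;4p'; python3 -c "
from h import *
c=cam('side');cv2.imwrite('pics/p7.png',cv2.resize(c['pixels'][230:300,220:310],None,fx=8,fy=8,interpolation=cv2.INTER_CUBIC))
print(c['depth'][256:274,260:266].mean(1))"
```

```text
time: 8.55
tool_pos: [436.6, 261.2, 31.1]
contact_force: [0.4, 0.1, 0.1]
[669.48 559.03 671.7  673.18 674.5  675.67 678.03 679.21 681.51 682.72
 684.87 686.08 687.89 689.92 688.34 688.97 690.46 691.96]
```

View pics/p7.png

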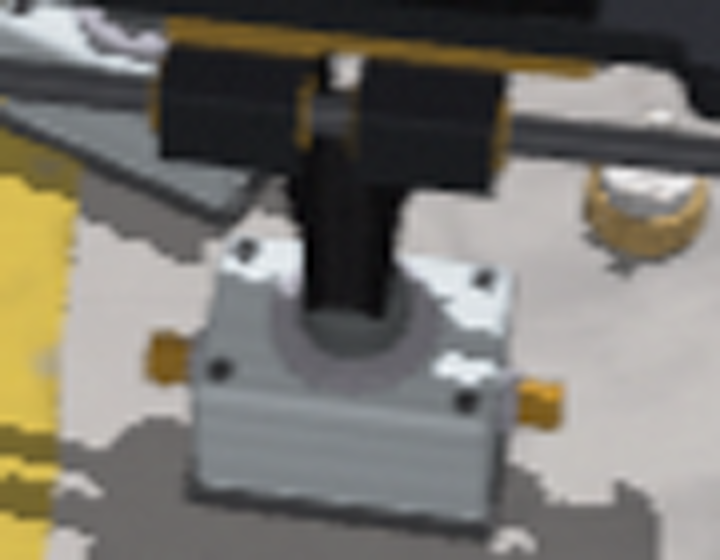

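```bash
python3 -m handwheel '{"offset":[[0,0,0.1]],"twist":[0],"jaw":[-1]}'|sed -n '1,2p;4p'
```

```text
time: 8.72
tool_pos: [436.6, 261.3, 30.2]
contact_force: [-0.9, -1.0, 2.2]
```

```bash
python3 -m handwheel '{"offset":[[0,0,0.1]],"twist":[0],"jaw":[-1]}'|sed -n '1,2p;4p'
```

```text
time: 8.85
tool_pos: [436.6, 261.3, 29.4]
contact_force: [-1.3, -0.0, 5.3]
```

```bash
python3 -m handwheel '{"offset":[[0,0,0.05]],"twist":[0],"jaw":[-1]}'|sed -n '1,2p;4p'
```

```text
time: 8.98
tool_pos: [436.6, 261.3, 29.1]
contact_force: [-1.4, -0.9, 6.9]
```

```bash
python3 -m handwheel '{"offset":[[0,0,0.05]],"twist":[0],"jaw":[-1]}'|sed -n '1,2p;4p'; python3 -c "
from h import *
c=cam('side');cv2.imwrite('pics/p8.png',cv2.resize(c['pixels'][230:300,220:310],None,fx=8,fy=8,interpolation=cv2.INTER_CUBIC))"
```

```text
time: 9.1
tool_pos: [436.6, 261.3, 28.8]
contact_force: [-2.3, -1.2, 9.1]
```

View pics/p8.png

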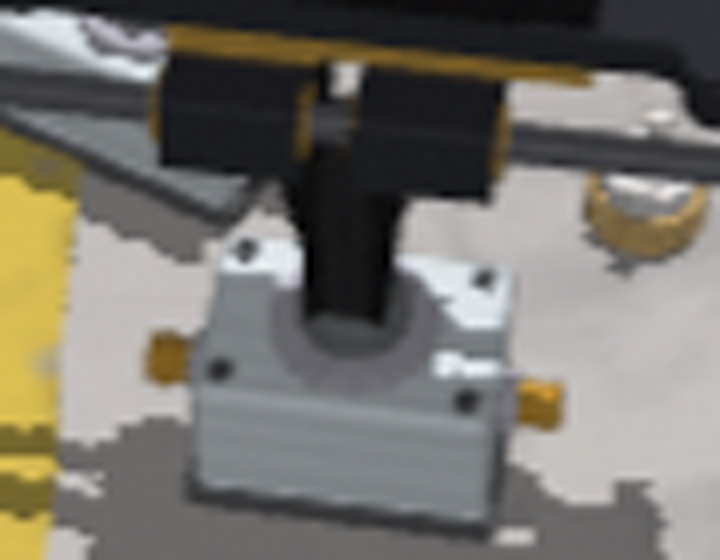

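```bash
python3 -m handwheel '{"offset":[[0,0,0.05]],"twist":[0],"jaw":[-1]}'|sed -n '1,2p;4p'
```

```text
time: 9.28
tool_pos: [436.6, 261.3, 28.5]
contact_force: [-2.4, -1.5, 10.9]
```

V2 pushes back 5 N/mm to 10.9 N at about 2.1 mm with no click, so it is the gummed one. Contact was at a reading of 30.6, so the tips are about 27 mm above the reported TCP. I'll lift off and go to V3.

```bash
python3 -m handwheel '{"offset":[[0,0,-3],[-5,0.5,-5],[-10,1,-5],[-15,1.8,-4],[-17,2,-3]],"twist":[0,0,0,0,0],"jaw":[-1,-1,-1,-1,-1]}'|sed -n '1,2p;4p';python3 -c "
from h import *
go([437,89.3,34],7)"
```

```text
time: 9.9
tool_pos: [478.3, 91.8, 57.7]
contact_force: [0.1, 0.5, -0.1]
t 9.9 pos [478.3   91.79  57.74] F [ 0.06  0.47 -0.1 ] w 0.5002723492084257 toolx [-0.12  0.99 -0.  ] y [0.99 0.12 0.  ] ang y 6.844463458595128 j7 0.032758537175854405
offset cm [ 0.25 -4.13  2.37] twist -0.15553654140487083
```

```bash
python3 -m handwheel '{"offset":[[0,-2.5,0],[0.05,-4.1,0.5],[0.05,-4.1,1.5],[0.05,-4.1,2],[0.05,-4.1,2]],"twist":[0,0,0,0,0],"jaw":[-1,-1,-1,-1,-1]}'|sed -n '1,2p;4p';python3 -c "
from h import *
go([437,89.3,34],7)
c=cam('side');cv2.imwrite('pics/q1.png',cv2.resize(c['pixels'][150:290,190:370],None,fx=4,fy=4,interpolation=cv2.INTER_CUBIC))
c=cam('top');cv2.imwrite('pics/q1t.png',cv2.resize(c['pixels'][150:260,140:290],None,fx=4,fy=4,interpolation=cv2.INTER_CUBIC))"
```

```text
time: 10.52
tool_pos: [437.2, 90.5, 37.2]
contact_force: [0.5, 0.4, 0.2]
t 10.525 pos [437.24  90.51  37.22] F [0.51 0.36 0.24] w 0.5299787512250473 toolx [-0.12  0.99 -0.  ] y [ 0.99  0.12 -0.  ] ang y 7.107345390580817 j7 0.02431326722367897
offset cm [-0.12 -0.04  0.32] twist 0.10734539058081793
```

View pics/q1.png

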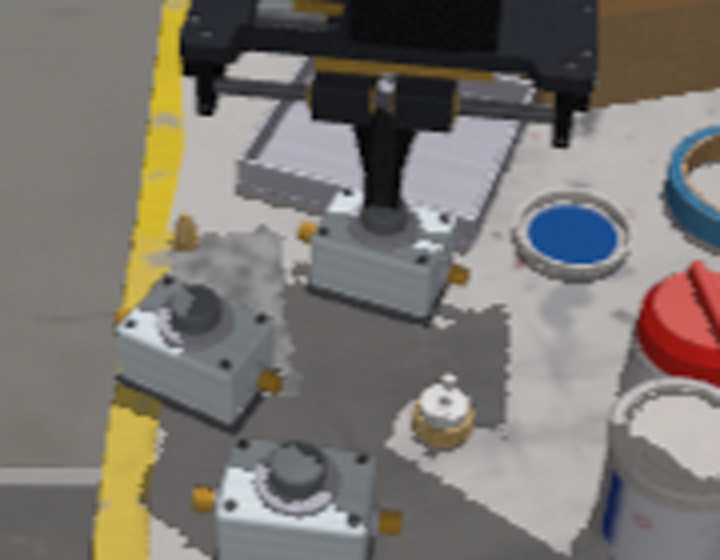

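The picture shows V2's button up again at (295,470), and the tips are over V3's button at (383,215).

```bash
python3 -m handwheel '{"offset":[[-0.1,0,0.3],[-0.1,0,0.55]],"twist":[0,0],"jaw":[-1,-1]}'|sed -n '1,2p;4p'
```

```text
time: 10.88
tool_pos: [437.0, 89.4, 32.1]
contact_force: [-0.6, 0.4, -0.4]
```

```bash
python3 -m handwheel '{"offset":[[0,0,0.1]],"twist":[0],"jaw":[-1]}'|sed -n '1,2p;4p'
```

```text
time: 11.0
tool_pos: [436.7, 89.4, 31.0]
contact_force: [-0.7, -1.0, 0.4]
```

```bash
python3 -m handwheel '{"offset":[[0,0,0.1]],"twist":[0],"jaw":[-1]}'|sed -n '1,2p;4p'
```

```text
time: 11.12
tool_pos: [436.8, 89.5, 30.1]
contact_force: [-0.2, -0.6, 1.1]
```

```bash
python3 -m handwheel '{"offset":[[0,0,0.1]],"twist":[0],"jaw":[-1]}'|sed -n '1,2p;4p'
```

```text
time: 11.25
tool_pos: [436.8, 89.5, 29.3]
contact_force: [-1.0, -0.1, 2.6]
```

```bash
python3 -m handwheel '{"offset":[[0,0,0.1]],"twist":[0],"jaw":[-1]}'|sed -n '1,2p;4p'
```

```text
time: 11.38
tool_pos: [436.9, 89.5, 28.4]
contact_force: [-1.4, -0.6, 6.1]
```

```bash
python3 -m handwheel '{"offset":[[0,0,0.1]],"twist":[0],"jaw":[-1]}'|sed -n '1,2p;4p'
```

```text
time: 11.5
tool_pos: [436.9, 89.5, 27.5]
contact_force: [-1.5, -1.4, 3.9]
```

```bash
python3 -m handwheel '{"offset":[[0,0,0.1]],"twist":[0],"jaw":[-1]}'|sed -n '1,2p;4p'
```

```text
time: 11.62
tool_pos: [436.8, 89.5, 26.2]
contact_force: [-0.3, -0.2, 0.4]
```

V3 peaks at about 6 N and drops, so it clicked. I'll follow it a little further down to be sure.

```bash
python3 -m handwheel '{"offset":[[0,0,0.1],[0,0,0.2]],"twist":[0,0],"jaw":[-1,-1]}'|sed -n '1,2p;4p'
```

```text
time: 11.88
tool_pos: [436.8, 89.5, 23.9]
contact_force: [0.2, -0.2, 0.2]
```

```bash
python3 -m handwheel '{"offset":[[0,0,0.1],[0,0,0.2]],"twist":[0,0],"jaw":[-1,-1]}'|sed -n '1,2p;4p'
```

```text
time: 12.12
tool_pos: [436.9, 89.5, 22.1]
contact_force: [-1.3, 0.0, 2.0]
```

Fully in: cushion contact at a reading of about 22.4. Next is V1.

```bash
python3 -c "
from h import *
go([509,181,56],7)"; python3 -m handwheel '{"offset":[[0,0,-2.5],[2,2,-4.5],[6,6,-4.5],[8.2,8.2,-4],[8.2,8.2,-2]],"twist":[0,0,0,0,0],"jaw":[-1,-1,-1,-1,-1]}'|sed -n '1,2p;4p';python3 -c "
from h import *
go([509,181,34],7)"
```

```text
t 12.125 pos [436.87  89.48  22.08] F [-1.29  0.01  1.99] w 0.24951274130270895 toolx [-0.12  0.99  0.  ] y [ 0.99  0.12 -0.  ] ang y 7.100890111898839 j7 0.0449701929988256
offset cm [ 8.19  8.29 -3.39] twist 0.10089011189883479
time: 12.75
tool_pos: [510.7, 184.4, 42.7]
contact_force: [-0.2, -0.1, -0.3]
t 12.75 pos [510.66 184.37  42.68] F [-0.25 -0.05 -0.33] w 0.5262499763009681 toolx [-0.13  0.99  0.  ] y [0.99 0.13 0.  ] ang y 7.317116477194213 j7 -0.09231165190185248
offset cm [-0.32 -0.21  0.87] twist 0.31711647719421876
```

```bash
python3 -m handwheel '{"offset":[[-0.2,-0.15,0.5],[-0.25,-0.2,0.9],[-0.25,-0.2,1.1]],"twist":[0,0,0],"jaw":[-1,-1,-1]}'|sed -n '1,2p;4p'
```

```text
time: 13.12
tool_pos: [506.4, 177.8, 31.4]
contact_force: [0.1, 1.0, 0.7]
```

```bash
python3 -m handwheel '{"offset":[[0,0,0.1]],"twist":[0],"jaw":[-1]}'|sed -n '1,2p;4p'
```

```text
time: 13.25
tool_pos: [506.6, 178.1, 30.6]
contact_force: [-0.2, 0.1, 0.4]
```

```bash
python3 -m handwheel '{"offset":[[0,0,0.1]],"twist":[0],"jaw":[-1]}'|sed -n '1,2p;4p'
```

```text
time: 13.38
tool_pos: [506.6, 178.1, 29.6]
contact_force: [0.2, -0.9, 2.9]
```

```bash
python3 -m handwheel '{"offset":[[0,0,0.1]],"twist":[0],"jaw":[-1]}'|sed -n '1,2p;4p'
```

```text
time: 13.5
tool_pos: [506.7, 178.2, 28.7]
contact_force: [-1.8, -0.5, 4.7]
```

```bash
python3 -m handwheel '{"offset":[[0,0,0.1]],"twist":[0],"jaw":[-1]}'|sed -n '1,2p;4p'
```

```text
time: 13.62
tool_pos: [506.7, 178.2, 27.8]
contact_force: [-1.6, -1.6, 8.4]
```

```bash
python3 -m handwheel '{"offset":[[0,0,0.1]],"twist":[0],"jaw":[-1]}'|sed -n '1,2p;4p'
```

```text
time: 13.75
tool_pos: [506.7, 178.2, 26.9]
contact_force: [-2.0, -1.7, 5.1]
```

```bash
python3 -m handwheel '{"offset":[[0,0,0.1]],"twist":[0],"jaw":[-1]}'|sed -n '1,2p;4p'
```

```text
time: 13.88
tool_pos: [506.6, 178.3, 25.3]
contact_force: [-0.0, -0.0, 0.3]
```

```bash
python3 -m handwheel '{"offset":[[0,0,0.1],[0,0,0.2]],"twist":[0,0],"jaw":[-1,-1]}'|sed -n '1,2p;4p'
```

```text
time: 14.12
tool_pos: [506.3, 178.4, 22.9]
contact_force: [0.3, -0.2, -0.2]
```

```bash
python3 -m handwheel '{"offset":[[0,0,0.1]],"twist":[0],"jaw":[-1]}'|sed -n '1,2p;4p'
```

```text
time: 14.25
tool_pos: [506.3, 178.4, 22.0]
contact_force: [-0.9, -0.3, 2.7]
```

```bash
python3 -m handwheel '{"offset":[[0,0,-3],[-4,0.5,-7],[-9,1,-8],[-14,1.5,-8],[-20,2.5,-8]],"twist":[0,0,0,0,0],"jaw":[-1,-1,-1,-1,-1]}'|sed -n '1,2p;4p';python3 -c "
from h import *
go([554.7,-150,56],7)
cam('side','r1.png');cam('top','r1t.png')"
```

```text
time: 14.88
tool_pos: [556.2, -17.6, 102.4]
contact_force: [1.9, -0.4, -0.2]
t 14.875 pos [556.18 -17.56 102.42] F [ 1.85 -0.45 -0.19] w 0.574302627607629 toolx [-0.13  0.99  0.  ] y [0.99 0.13 0.  ] ang y 7.228019404739646 j7 0.2751733936735243
offset cm [-13.12  -1.82   4.63] twist 0.22801940473964066
```

View pics/r1.png

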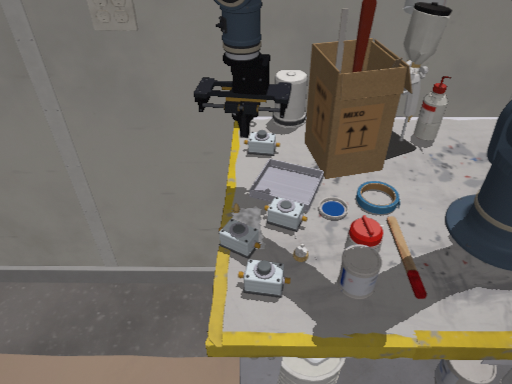

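View pics/r1t.png

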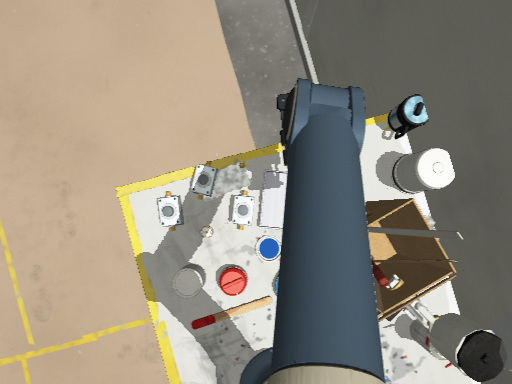

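Run:
```python
from h import *
c=cam('top');v,u=np.mgrid[0:384,0:512];d=c['depth'].astype(float)
P=(np.stack([(u-c['cx'])/c['fx']*d,(v-c['cy'])/c['fy']*d,d],-1)-np.array(c['t']))@np.array(c['R'])
for row in (100,150,200,250,300,340):
    k=P[row,280:385];k=k[k[:,2]>420];print(row,k[:,2].max(),k[:,0].mean(),k[:,1].min(),k[:,1].max())
```

```text
100 498.4597058103979 567.6968219676564 -65.44364712496862 23.116385282191267
150 929.9589264700859 498.90581022353854 -56.25880088193067 64.32217470184804
200 929.9589264700859 446.1988240198349 -41.07415105418684 64.32217470184804
250 929.9589264700859 405.8711650871766 -34.51767675021379 64.32217470184804
300 929.9589264700859 372.978165830962 -30.110474699681493 64.32217470184804
340 679.6653983555481 350.50668759832126 -24.27435805707741 46.660647442148466
```

```bash
python3 -m handwheel '{"offset":[[-4,-0.5,0],[-9,-1.2,0],[-13.1,-1.8,1],[-13.1,-1.8,4],[-13.1,-1.8,5.8]],"twist":[0,0,0,0,0],"jaw":[-1,-1,-1,-1,-1]}'|sed -n '1,2p;4p';python3 -m handwheel '{"offset":[[0,0,0.1]],"twist":[0],"jaw":[-1]}'|sed -n '1,2p;4p';python3 -c "
from h import *
go([554.7,-150,34],7)
c=cam('side');cv2.imwrite('pics/r2.png',cv2.resize(c['pixels'][60:210,180:340],None,fx=4,fy=4,interpolation=cv2.INTER_CUBIC))"
```

```text
time: 15.65
tool_pos: [553.6, -147.8, 42.6]
contact_force: [0.8, 0.5, 0.2]
time: 15.78
tool_pos: [553.3, -147.3, 41.6]
contact_force: [0.3, 0.2, -0.1]
t 15.775 pos [ 553.33 -147.29   41.63] F [ 0.28  0.19 -0.12] w 0.5887419239118638 toolx [-0.13  0.99  0.  ] y [ 0.99  0.13 -0.  ] ang y 7.243947003808804 j7 0.5644544012819933
offset cm [-0.29  0.1   0.76] twist 0.24394700380879897
```

View pics/r2.png

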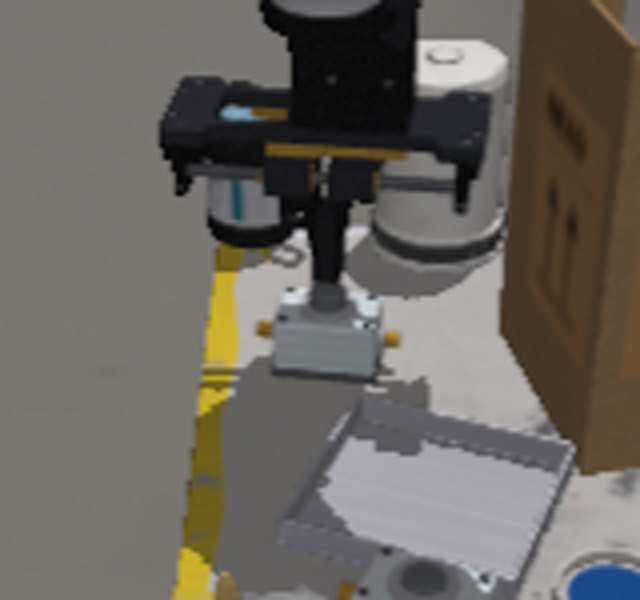

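The tips are over V4's button at about (328,292) in the zoomed view, so I'll go down.

```bash
python3 -m handwheel '{"offset":[[-0.15,0.05,0.4],[-0.3,0.1,0.8],[-0.3,0.1,1.0]],"twist":[0,0,0],"jaw":[-1,-1,-1]}'|sed -n '1,2p;4p'
```

```text
time: 16.2
tool_pos: [555.8, -152.3, 33.3]
contact_force: [-0.2, -0.5, -0.2]
```

```bash
python3 -m handwheel '{"offset":[[0,0,0.1]],"twist":[0],"jaw":[-1]}'|sed -n '1,2p;4p'
```

```text
time: 16.32
tool_pos: [555.6, -152.2, 32.2]
contact_force: [0.1, -0.7, -0.0]
```

```bash
python3 -m handwheel '{"offset":[[0,0,0.1]],"twist":[0],"jaw":[-1]}'|sed -n '1,2p;4p'
```

```text
time: 16.45
tool_pos: [555.7, -152.2, 31.2]
contact_force: [0.1, -0.1, 0.0]
```

```bash
python3 -m handwheel '{"offset":[[0,0,0.1]],"twist":[0],"jaw":[-1]}'|sed -n '1,2p;4p'
```

```text
time: 16.58
tool_pos: [555.7, -152.2, 30.2]
contact_force: [0.1, 0.1, 1.1]
```

```bash
python3 -m handwheel '{"offset":[[0,0,0.1]],"twist":[0],"jaw":[-1]}'|sed -n '1,2p;4p'
```

```text
time: 16.7
tool_pos: [555.7, -152.2, 29.4]
contact_force: [-1.0, 0.6, 2.8]
```

```bash
python3 -m handwheel '{"offset":[[0,0,0.1]],"twist":[0],"jaw":[-1]}'|sed -n '1,2p;4p'
```

```text
time: 16.82
tool_pos: [555.8, -152.2, 28.6]
contact_force: [-1.3, 0.9, 5.3]
```

```bash
python3 -m handwheel '{"offset":[[0,0,0.1]],"twist":[0],"jaw":[-1]}'|sed -n '1,2p;4p'
```

```text
time: 16.95
tool_pos: [555.8, -152.2, 27.8]
contact_force: [-1.1, 0.5, 8.3]
```

```bash
python3 -m handwheel '{"offset":[[0,0,0.07]],"twist":[0],"jaw":[-1]}'|sed -n '1,2p;4p'
```

```text
time: 17.08
tool_pos: [555.8, -152.2, 27.1]
contact_force: [-2.0, 1.1, 4.6]
```

```bash
python3 -m handwheel '{"offset":[[0,0,0.1]],"twist":[0],"jaw":[-1]}'|sed -n '1,2p;4p'
```

```text
time: 17.2
tool_pos: [555.7, -152.2, 25.6]
contact_force: [-0.5, 0.3, -0.8]
```

```bash
python3 -m handwheel '{"offset":[[0,0,0.1]],"twist":[0],"jaw":[-1]}'|sed -n '1,2p;4p'
```

```text
time: 17.32
tool_pos: [555.6, -152.2, 24.2]
contact_force: [-0.8, -1.1, 0.2]
```

```bash
python3 -m handwheel '{"offset":[[0,0,0.1],[0,0,0.2]],"twist":[0,0],"jaw":[-1,-1]}'|sed -n '1,2p;4p'; python3 -m handwheel '{"offset":[[0,0,-3],[4,0.5,-8],[9,0,-9],[15,0,-9],[21,0,-9]],"twist":[0,0,0,0,0],"jaw":[-1,-1,-1,-1,-1]}'|sed -n '1,2p;4p'
```

```text
time: 17.58
tool_pos: [555.5, -152.2, 22.2]
contact_force: [-0.3, -0.4, 1.1]
time: 18.2
tool_pos: [529.5, 57.9, 112.9]
contact_force: [0.7, 0.2, 1.0]
```

```bash
python3 -c "
from h import *
go([438,261,100],97)"
```

```text
t 18.2 pos [529.5   57.88 112.88] F [0.74 0.24 0.96] w 0.5923259828966815 toolx [-0.12  0.99  0.  ] y [0.99 0.12 0.  ] ang y 7.068242925229155 j7 0.10703991118595199
offset cm [21.28 -6.58  1.29] twist -89.93175707477084
```

All three good valves have clicked. Before grasping V2 I'll look at the underside geometry of the gripper and check the buttons.

```bash
python3 -m handwheel '{"offset":[[5,-1.5,0],[10,-3,0],[13,-4,0],[16,-5,0],[18,-5.5,0]],"twist":[0,0,0,0,0],"jaw":[0.5,0.5,0.5,0.5,0.5]}'|sed -n '1,2p;5p'
python3 - <<'E'
from h import *
c=cam('side');cv2.imwrite('pics/g1.png',cv2.resize(c['pixels'][160:330,150:350],None,fx=4,fy=3.5,interpolation=cv2.INTER_CUBIC))
np.save('g1d.npy',c['depth'])
o=arm.get_obs();print(o['tool_pos'],o['grip_width'])
v,u=np.mgrid[0:384,0:512];d=c['depth'].astype(float)
P=(np.stack([(u-c['cx'])/c['fx']*d,(v-c['cy'])/c['fy']*d,d],-1)-np.array(c['t']))@np.array(c['R'])
np.save('g1P.npy',P)
p=o['tool_pos']
m=(np.hypot(P[...,0]-p[0],P[...,1]-p[1])<110)&(P[...,2]>100)&(P[...,2]<300)
q=P[m]-p
for z in range(10,130,5):
    k=q[(q[:,2]>=z)&(q[:,2]<z+5)]
    if len(k)>2: print(z,len(k),'x',k[:,0].min().round(),k[:,0].max().round(),'y',k[:,1].min().round(),k[:,1].max().round(),'near centre',(abs(k[:,0])<15).sum())
E
```

```text
time: 18.82
tool_pos: [451.8, 229.6, 112.4]
grip_width: 42.6
[450.92 232.27 112.33] 46.87600721024119
25 15 x -29.0 29.0 y -5.0 11.0 near centre 0
30 31 x -30.0 29.0 y -6.0 11.0 near centre 0
35 29 x -29.0 30.0 y -7.0 12.0 near centre 0
40 31 x -30.0 30.0 y -9.0 11.0 near centre 0
45 31 x -29.0 29.0 y -8.0 12.0 near centre 0
50 37 x -30.0 31.0 y -11.0 11.0 near centre 0
55 34 x -32.0 31.0 y -4.0 12.0 near centre 0
60 35 x -33.0 32.0 y -9.0 12.0 near centre 0
65 44 x -34.0 34.0 y -11.0 11.0 near centre 0
70 47 x -35.0 35.0 y -5.0 12.0 near centre 0
75 47 x -35.0 35.0 y -6.0 12.0 near centre 0
80 11 x 26.0 30.0 y -12.0 12.0 near centre 0
85 6 x 26.0 28.0 y -4.0 13.0 near centre 0
90 3 x 27.0 28.0 y -5.0 -3.0 near centre 0
95 19 x -88.0 80.0 y -6.0 44.0 near centre 0
100 111 x -89.0 82.0 y 2.0 44.0 near centre 0
105 192 x -89.0 82.0 y -23.0 45.0 near centre 11
110 452 x -89.0 82.0 y -27.0 45.0 near centre 86
115 262 x -89.0 81.0 y -30.0 45.0 near centre 12
120 533 x -95.0 89.0 y -30.0 45.0 near centre 26
125 180 x -96.0 88.0 y -21.0 45.0 near centre 41
```

View pics/g1.png

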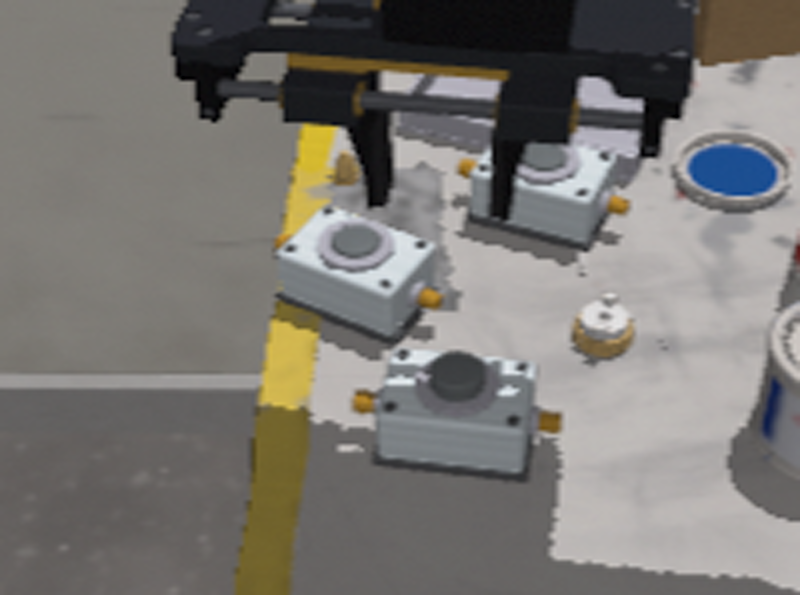

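The picture shows V1 at (350,240) and V3 at (545,155) clicked in, and V2's button still up at (455,375). The fingertips are again about 26 mm above the reading, with good clearance under the body. Now I'll turn the jaws across V2.

```bash
python3 -c "
from h import *
go([437,261,60],97)"; python3 -m handwheel '{"offset":[[1,0.5,0],[2,1,0],[3,1.5,0],[3,1.5,0],[3,1.5,0]],"twist":[-10,-20,-30,-40,-50],"jaw":[0.5,0.5,0.5,0.5,0.5]}'|sed -n '1,3p';python3 -m handwheel '{"offset":[[0,0,0.5],[0,0,1],[0,0,2],[0,0,3],[0,0,3]],"twist":[-10,-20,-30,-40,-40],"jaw":[0.5,0.5,0.5,0.5,0.5]}'|sed -n '1,3p';python3 -c "
from h import *
go([437,261,40],97)"
```

```text
t 18.875 pos [450.92 232.27 112.33] F [-1.09  1.9  -0.56] w 46.87600721024119 toolx [-0.13  0.99  0.  ] y [ 0.99  0.13 -0.  ] ang y 7.4004354599906454 j7 -0.29463787498423716
offset cm [ 3.02 -1.01  5.24] twist -89.59956454000934
time: 19.5
tool_pos: [464.3, 259.0, 112.3]
tool_rot: [0.882, 3.015, -0.001]
time: 20.12
tool_pos: [463.8, 258.5, 81.7]
tool_rot: [0.19, -3.134, 0.001]
t 20.125 pos [463.82 258.49  81.74] F [-0.53  0.9   0.28] w 65.42315361299555 toolx [-0.99 -0.12  0.  ] y [-0.12  0.99 -0.  ] ang y 96.92707100325673 j7 1.1005256038419697
offset cm [2.62 0.58 4.18] twist -0.07292899674327202
```

```bash
python3 -m handwheel '{"offset":[[1.3,0.3,0.5],[2.6,0.55,1],[2.65,0.55,2],[2.65,0.55,2.5]],"twist":[0,0,0,0],"jaw":[0.5,0.5,0.5,0.5]}'|sed -n '1,3p';python3 -c "
from h import *
go([436.7,261,-10],97)"
```

```text
time: 20.62
tool_pos: [436.6, 261.8, 56.9]
tool_rot: [0.195, -3.135, 0.0]
t 20.625 pos [436.62 261.77  56.86] F [-0.07  0.8  -0.43] w 65.20190202554916 toolx [-0.99 -0.12  0.  ] y [-0.12  0.99 -0.  ] ang y 97.11584909928551 j7 1.064370556968804
offset cm [-0.   -0.08  6.69] twist 0.11584909928551212
```

```bash
python3 -m handwheel '{"offset":[[0,-0.05,1.5],[0,-0.05,3],[0,-0.05,4.5],[0,-0.05,5.5],[0,-0.05,6.5]],"twist":[0,0,0,0,0],"jaw":[0.5,0.5,0.5,0.5,0.5]}';python3 -m handwheel '{"offset":[[0,0,0],[0,0,0],[0,0,0],[0,0,0]],"twist":[0,0,0,0],"jaw":[0,-0.2,-0.3,-0.3]}'
```

```text
time: 21.25
tool_pos: [437.1, 261.3, -8.3]
tool_rot: [0.194, -3.135, -0.0]
contact_force: [-0.5, 0.4, 0.6]
grip_width: 65.1
time: 21.75
tool_pos: [437.5, 261.7, -7.0]
tool_rot: [-0.195, 3.135, 0.001]
contact_force: [-0.3, 0.9, 0.5]
grip_width: 45.9
```

```bash
python3 -m handwheel '{"offset":[[0,0,-1],[0,0,-3],[0,0,-5.5],[0,0,-8],[0,0,-10]],"twist":[0,0,0,0,0],"jaw":[-0.3,-0.3,-0.3,-0.3,-0.3]}';python3 - <<'E'
from h import *
cam('side','l1.png');c=cam('top','l1t.png')
v,u=np.mgrid[0:384,0:512];d=c['depth'].astype(float)
def cl(c):
    d=c['depth'].astype(float);return (np.stack([(u-c['cx'])/c['fx']*d,(v-c['cy'])/c['fy']*d,d],-1)-np.array(c['t']))@np.array(c['R'])
P=cl(c)
for g in [(509,181),(437,89.3),(554.7,-150)]:
    m=(np.hypot(P[...,0]-g[0],P[...,1]-g[1])<8); print('btn z',g,np.median(P[m][:,2]))
# tray walls by line of floor/wall: wall points
m=(P[...,2]>15)&(P[...,2]<28)&(P[...,0]>375)&(P[...,0]<545)&(P[...,1]>-105)&(P[...,1]<52)
img=(m*255).astype(np.uint8);n,l,s,ce=cv2.connectedComponentsWithStats(img)
k=[i for i in range(1,n) if s[i,4]>40];print([s[i].tolist() for i in k])
for i in k: print(cv2.minAreaRect(P[l==i][:,:2].astype(np.float32)))
fl=(P[...,2]<9)&(P[...,2]>-3)
for r in imaging.pinpoint('top','tray'): print(r, atz(c,*r['position'],0))
s_=imaging.read_camera('side')
for r in imaging.pinpoint('side','tray'): print(r, atz(s_,*r['position'],0))
cv2.imwrite('pics/l1z.png',cv2.resize(c['pixels'][150:250,240:340],None,fx=6,fy=6,interpolation=cv2.INTER_CUBIC))
go([456,-22,93],97)
E
```

```text
time: 22.38
tool_pos: [436.6, 260.9, 93.5]
tool_rot: [0.194, -3.135, 0.0]
contact_force: [-0.2, 0.5, -5.7]
grip_width: 45.9
btn z (509, 181) 49.68474132712621
btn z (437, 89.3) 48.73809656143418
btn z (554.7, -150) 49.471739649680465
[[260, 170, 59, 65, 324]]
((454.5373840332031, -25.746665954589844), (139.34963989257812, 145.353759765625), 83.86937713623047)
{'position': [290.5, 201.2], 'conf': 0.96} [456.35 -27.17   0.  ]
{'position': [283.8, 189.9], 'conf': 0.56} [461.69  -8.16   0.  ]
t 22.625 pos [436.21 260.67  91.71] F [ 0.12 -0.03 -3.94] w 45.6458657168337 toolx [-0.99 -0.12  0.  ] y [-0.12  0.99 -0.  ] ang y 97.1026535775208 j7 1.0672604491672326
offset cm [  1.53 -28.29  -0.1 ] twist 0.10265357752079751
```

View pics/l1.png

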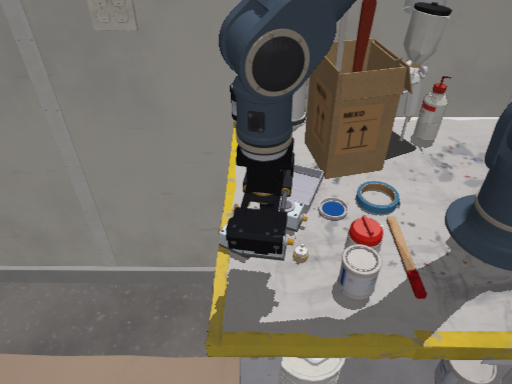

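View pics/l1z.png

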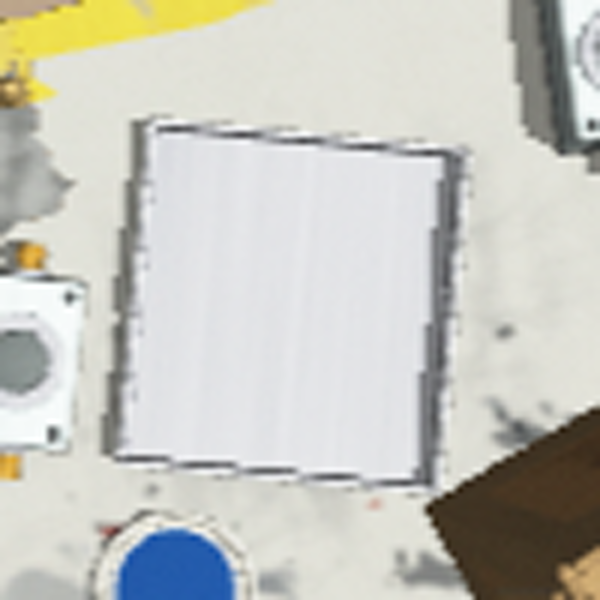

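The buttons of the three good valves read about 49.5 mm high, so they are clicked in. The tray centre is about (456,-24) with yaw about -6°. I'll keep the valve's own yaw, 13° off the tray, because that leaves the gripper more room from the box corner while the valve still has about 19 mm of slack.

```bash
python3 -m handwheel '{"offset":[[0.1,-3,-1],[0.4,-8,-1],[0.6,-13,-1],[0.8,-18,-1],[1,-23,-1]],"twist":[0,0,0,0,0],"jaw":[-0.3,-0.3,-0.3,-0.3,-0.3]}';python3 -m handwheel '{"offset":[[0,-3,0],[0,-4.5,0],[0,-4.9,0],[0,-4.9,0]],"twist":[0,0,0,0],"jaw":[-0.3,-0.3,-0.3,-0.3]}'
python3 - <<'E'
from h import *
go([460,-18,-4],97)
cam('side','m1.png');cam('top','m1t.png')
E
```

```text
time: 23.25
tool_pos: [454.6, 30.1, 101.4]
tool_rot: [0.195, -3.133, 0.0]
contact_force: [0.5, 0.0, -4.6]
grip_width: 45.8
time: 23.75
tool_pos: [461.4, -15.6, 102.1]
tool_rot: [0.197, -3.135, -0.001]
contact_force: [0.5, 0.8, -4.9]
grip_width: 45.4
t 23.75 pos [461.45 -15.62 102.13] F [ 0.46  0.83 -4.87] w 45.41813065802648 toolx [-0.99 -0.13  0.  ] y [-0.13  0.99  0.  ] ang y 97.19120139793287 j7 1.6817700927876835
offset cm [ 0.17 -0.23 10.61] twist 0.19120139793287194
```

View pics/m1.png

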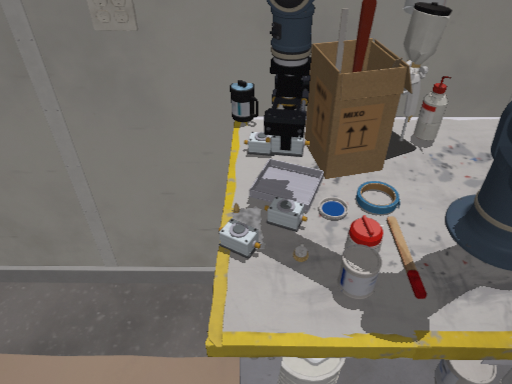

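The valve hangs above the tray with the gripper clear of the box, so I'll lower it.

```bash
python3 -m handwheel '{"offset":[[0,-0.2,2],[0,-0.2,4.5],[0,-0.2,7],[0,-0.2,8.5],[0,-0.2,9.4]],"twist":[0,0,0,0,0],"jaw":[-0.3,-0.3,-0.3,-0.3,-0.3]}';python3 -m handwheel '{"offset":[[0,0,0.3],[0,0,0.5],[0,0,0.7]],"twist":[0,0,0],"jaw":[-0.3,-0.3,-0.3]}'
```

```text
time: 24.48
tool_pos: [461.9, -18.1, 7.9]
tool_rot: [0.196, -3.135, -0.0]
contact_force: [-0.7, 0.5, -4.7]
grip_width: 45.8
time: 24.85
tool_pos: [462.5, -18.7, 1.9]
tool_rot: [-0.194, 3.134, 0.0]
contact_force: [-0.1, -0.8, -4.2]
grip_width: 45.8
```

```bash
python3 -m handwheel '{"offset":[[0,0,0.2],[0,0,0.3]],"twist":[0,0],"jaw":[-0.3,-0.3]}'|sed -n '1,2p;4p';python3 -m handwheel '{"offset":[[0,0,0.1],[0,0,0.15]],"twist":[0,0],"jaw":[-0.3,-0.3]}'|sed -n '1,2p;4p'
```

```text
time: 25.1
tool_pos: [462.0, -18.8, -1.5]
contact_force: [-0.1, -0.3, -3.5]
time: 25.35
tool_pos: [461.9, -18.8, -3.1]
contact_force: [-0.4, 0.4, -3.8]
```

```bash
python3 -m handwheel '{"offset":[[0,0,0.1]],"twist":[0],"jaw":[-0.3]}'|sed -n '1,2p;4p'; python3 -m handwheel '{"offset":[[0,0,0.1]],"twist":[0],"jaw":[-0.3]}'|sed -n '1,2p;4p'
```

```text
time: 25.48
tool_pos: [462.0, -18.7, -4.0]
contact_force: [-0.2, 0.1, -4.1]
time: 25.6
tool_pos: [462.0, -18.7, -4.1]
contact_force: [-4.9, 1.2, 16.2]
```

Touched the floor. I'll ease off a little and release.

```bash
python3 -m handwheel '{"offset":[[0,0,-0.1],[0,0,-0.1],[0,0,-0.1],[0,0,-0.1]],"twist":[0,0,0,0],"jaw":[-0.3,0.2,0.45,0.45]}'; python3 -m handwheel '{"offset":[[0,0,-1.5],[0,0,-4],[0,0,-8],[0,0,-12],[0,0,-16]],"twist":[0,0,0,0,0],"jaw":[0.45,0.45,0.45,0.45,0.45]}'
```

```text
time: 26.1
tool_pos: [462.2, -18.7, -3.9]
tool_rot: [-0.195, 3.135, 0.0]
contact_force: [0.2, 0.2, -0.5]
grip_width: 60.7
time: 26.72
tool_pos: [461.8, -18.9, 158.4]
tool_rot: [-0.194, 3.134, 0.0]
contact_force: [1.4, -0.5, -0.4]
grip_width: 63.0
```

```bash
python3 -m handwheel '{"offset":[[0,6,-3],[0,12,-3],[0,18,-3],[0,24,-3],[0,30,-3]],"twist":[0,0,0,0,0],"jaw":[0.45,0.45,0.45,0.45,0.45]}'; python3 -m handwheel '{"offset":[[0,6,-1],[0,9,-1],[0,9,-1]],"twist":[0,0,0],"jaw":[0.45,0.45,0.45]}'
python3 - <<'E'
from h import *
v,u=np.mgrid[0:384,0:512]
S=cam('side','f_s.png');T=cam('top','f_t.png')
def cl(c):
    d=c['depth'].astype(float);return (np.stack([(u-c['cx'])/c['fx']*d,(v-c['cy'])/c['fy']*d,d],-1)-np.array(c['t']))@np.array(c['R'])
P=cl(T)
for n,g in dict(V1=(509,181),V3=(437,89.3),V4=(554.7,-150),tray=(461,-18)).items():
    rr=np.hypot(P[...,0]-g[0],P[...,1]-g[1])
    m=rr<8; b=(rr<55)&(P[...,2]>36)&(P[...,2]<51)
    print(n,'btn z',np.median(P[m][:,2]),P[m][:,2].std(),'body',cv2.minAreaRect(P[b][:,:2].astype(np.float32)),'bodyz',np.median(P[(rr>20)&(rr<25)][:,2]))
for n,g in dict(cap=(386.5,176.4),noz=(545,90.8)).items():
    m=(np.hypot(P[...,0]-g[0],P[...,1]-g[1])<40)&(P[...,2]>10)&(P[...,2]<34);print(n,m.sum(),P[m].mean(0) if m.any() else 0)
cv2.imwrite('pics/f_tz.png',cv2.resize(T['pixels'][130:250,150:360],None,fx=3.7,fy=3.7,interpolation=cv2.INTER_CUBIC))
cv2.imwrite('pics/f_sz.png',cv2.resize(S['pixels'][110:310,200:340],None,fx=2.9,fy=2.9,interpolation=cv2.INTER_CUBIC))
E
```

```text
time: 27.35
tool_pos: [424.5, 280.6, 187.4]
tool_rot: [-0.194, 3.134, 0.001]
contact_force: [1.5, 0.9, 0.6]
grip_width: 63.3
time: 27.72
tool_pos: [412.4, 370.9, 196.8]
tool_rot: [-0.202, 3.135, 0.002]
contact_force: [0.3, -0.3, -0.8]
grip_width: 63.4
V1 btn z 49.97469681024444 1.5043483272157983 body ((509.7931823730469, 180.40576171875), (46.12635803222656, 65.79914855957031), 76.31865692138672) bodyz 41.99375765436041
V3 btn z 49.35635203634627 1.422857101175955 body ((437.3260498046875, 88.84695434570312), (45.75617980957031, 65.7706527709961), 82.61681365966797) bodyz 42.17371647716898
V4 btn z 49.32219351403846 1.7985138614872054 body ((555.5679321289062, -151.2738800048828), (66.2557144165039, 45.9463996887207), 7.012330055236816) bodyz 41.505670104444185
tray btn z 60.62866497914707 1.8341843202967731 body ((461.72332763671875, -19.630937576293945), (65.76636505126953, 46.167396545410156), 6.35641622543335) bodyz 44.99658734386448
cap 110 [386.16 176.13  17.02]
noz 23 [542.61  93.13  18.79]
```

View pics/f_tz.png

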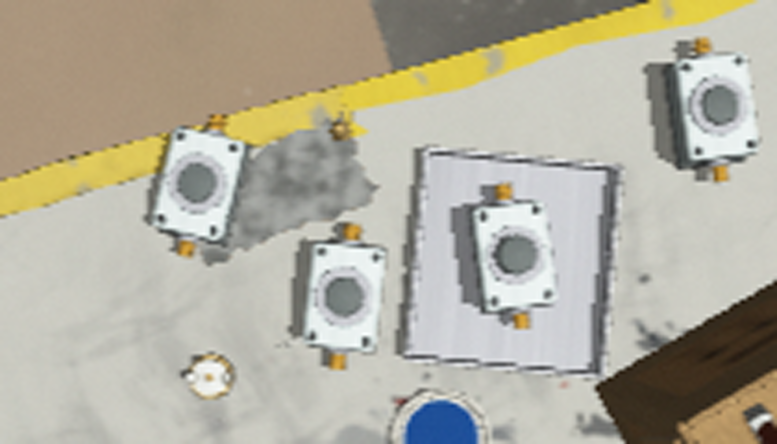

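View pics/f_sz.png

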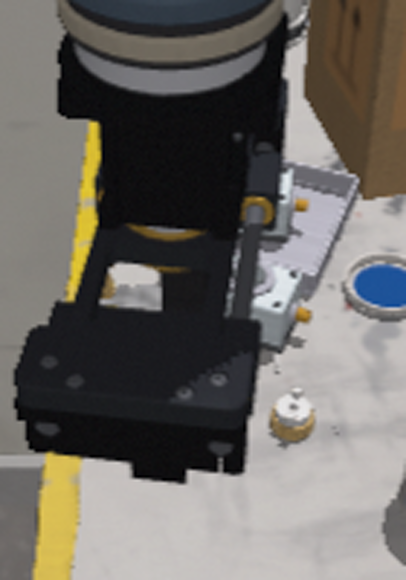

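The top view shows the gummed valve upright near the middle of the tray with its button up (top at 60.6 mm = 58 + 3). The three good valves stand where they were with button tops at about 49.5 mm, and the air cap and nozzle have not moved. Handing in.

```bash
python3 -c "
from bench import ticket;print(ticket.hand_in())"
```

```text
the job is handed in; nothing more can be done
None
```

I found the gummed valve, stood it upright in the scrap tray with its button up, clicked in the other three where they stood, and handed the job in at about 28 s.

**Gummed valve:** it was the one at about (437, 261) mm. It pushed back about 5 N per mm up to 10.9 N with no click, then sprang up again.

**Good valves:** their measured peaks were about 6.1, 8.4 and 8.3 N, all under 10 N, and each button then pulled itself in.

**Last checks (depth and views from the top camera):**

| Item | What the check showed |
|---|---|
| Three good valves | Button tops at 49.3 to 50.0 mm (clicked in), bodies within about 1 mm of their start |
| Gummed valve | Upright about 7 mm from the tray centre, button top at 60.6 mm, so still up on the 3 mm floor |
| Air cap | Less than 1 mm from its start |
| Fluid nozzle | Reads about 3 mm from its start, on few depth points and no visible change |
| Arm | Clear of everything |

**Disagreements:**
- The fingertips were about 26 to 27 mm higher than the reported TCP height. My first approach at the stated height therefore touched nothing, so I set the heights from the force at contact and from the camera.
- Setting the valve down on the tray floor gave a brief wrist force of about 20 N.
- The side camera's tray point was about 20 mm off the top camera's in y, so I used the top view.
- The arm blocked part of the last side view, so the final check rests on the top camera.

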